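# Set up the vanity caddy again after dusting the dresser

### The job

The dresser has been dusted; put everything back on the pine vanity caddy. Build the jewellery stack in the caddy's tray pocket, deep tray first, then the shallow tray, then the lid, each fully home with its tongue in the notch below; lay the comb lengthways and centred on the sloped comb rest, flat above the two stops; and stand every perfume vial that is there upright on the narrow raised ledge, with its whole base on the plank. Leave the vase, the tin and the soap dish where they are.

Things in the scene. Friction and masses are not known exactly. Their poses are not given: they have to be found in the camera images.
- caddy: Fixed pine vanity caddy; base board 160 mm deep (x), 300 mm wide (y), 12 mm thick. Origin: centre of its underside; x from front to back, z up. At the back the perfume ledge (see ledge_mid); in front of it, at +y, the tray pocket (bay), at -y the sloped comb rest (rest)
- ledge_mid (a point): Middle of the top of the perfume ledge (caddy x = 58, y = 0, z = 76 mm): a level plank 44 mm deep (caddy x from 36 to 80 mm) and 300 mm wide (y), top 76 mm above the dresser, open in front, no rail. Axes as the caddy's
- bay: Tray pocket on the caddy: a rim 6 mm thick and high round a space of 102 x 48 mm. Origin: its centre, on the board (caddy x = -36, y = 90, z = 12 mm); x along the caddy's +y, to the end where the rim has a 20 mm gap for the tongue; z up. The deep tray is home when its overhanging edge lies on the rim: origin 1 mm above this one, x along this x
- rest: Comb rest, a board fixed on the caddy, rising 0.40 rad from front to back. Origin on its surface (caddy x = -36, y = -66, z = 36 mm); x uphill, y as the caddy's, z square out of the surface. Surface x from -36 to 30 mm, 150 mm in y. On the lower edge two stops, x from -36 to -30 mm, 10 mm high, 20 mm wide, at y = -55 and 55 mm, free between
- deep_tray: Loose pine jewellery tray, the deeper one, 110 (x) x 56 (y) mm, about 0.13 kg, rim 41 mm above its origin (centre of the underside of its foot), z up. On a foot 94 x 42 mm, 5 mm deep, with a tongue at +x (see there). Walls 4 mm, inside 102 x 48 mm; the +x end wall has a notch in its rim 20 mm wide, 6 mm deep, for the tongue of the part above. One cross wall inside
- deep_tray_tongue (a point): Outer end (x = 61, y = 0, z = 2.5 mm) of the deep tray's tongue, which is 14 mm wide and 5 mm high, level with the foot, and stands 6 mm out beyond the end face
- shallow_tray: Loose pine ring tray, the shallower one, 110 (x) x 56 (y) mm, 0.10 kg, rim 29 mm above its origin (centre of the underside of its foot), ribbed inside. On a foot 94 x 42 mm, 5 mm deep, with a tongue at +x (see there). Walls and notch as the deep tray. Home when its foot is inside the deep tray's rim, tongue in the notch: origin 36 mm above the deep tray's
- shallow_tray_tongue (a point): Outer end (x = 61, y = 0, z = 2.5 mm) of the shallow tray's tongue, which is 14 mm wide and 5 mm high, level with the foot, and stands 6 mm out beyond the end face
- lid: Loose pine lid, 110 (x) x 56 (y) mm, about 0.09 kg. Origin: centre of the underside of its foot. On a foot 94 x 42 mm, 5 mm deep, with a tongue at +x (see there). Plate 5 to 11 mm high; on its middle a bar handle 40 mm long (x), 14 mm thick (y), 11 to 33 mm high. Home when its foot is inside the shallow tray's rim, tongue in the notch: origin 24 mm above the shallow tray's
- lid_tongue (a point): Outer end (x = 61, y = 0, z = 2.5 mm) of the lid's tongue, which is 14 mm wide and 5 mm high, level with the foot, and stands 6 mm out beyond the end face
- comb: Loose black plastic wide-tooth comb lying flat, 160 mm long (x), 40 mm wide (y, spine at +y, teeth to -y), 8 mm thick, 40 g. Origin at the centre of its underside, z up. It may lie on the rest with either edge down the slope
- comb_mid (a point): Centre of the comb, 4 mm above its underside
- vase: Bystander: loose black clay vase, 172 mm high, 116 mm across
- tin: Bystander: loose round tin with a clip-on lid, 66 mm across, 28 mm high
- soap_dish: Bystander: loose white ceramic soap dish with soap, 85 x 125 mm, 29 mm high
- vial_a: Square glass perfume vial, upright, loose, about 80 g, body 30 mm square and 42 mm high, with a cap 17 mm across up to 66 mm. Origin at the centre of its underside, z up. May be absent
- vial_b: Square glass perfume vial, upright, loose, about 80 g, body 30 mm square and 42 mm high, with a cap 17 mm across up to 66 mm. Origin at the centre of its underside, z up. May be absent
- vial_c: Round glass perfume vial, upright, loose, about 80 g, body 30 mm across and 42 mm high, with a cap 17 mm across up to 66 mm. Origin at the centre of its underside, z up. May be absent
- vial_d: Round glass perfume vial, upright, loose, about 80 g, body 30 mm across and 42 mm high, with a cap 17 mm across up to 66 mm. Origin at the centre of its underside, z up. May be absent
Things that resemble listed ones, but are neither listed nor needed, are in the scene too. Leave any yellow look-alike of the shallow_tray alone.

How it is judged:
On the way, in this order (a step that is already met when the one before it is completed fails the run):
1. the deep tray is home in the caddy's pocket (x of deep_tray in the frame of bay between -0.0065 and 0.0065 m and y of deep_tray in the frame of bay between -0.0055 and 0.0055 m and z of deep_tray in the frame of bay between -0.0015 and 0.0035 m and x of deep_tray_tongue in the frame of bay above 0.05 m and angle between the z axis of deep_tray and the z axis of bay, either way round below 0.035 rad), for 0.2 s.
2. the shallow tray is home on the deep tray (x of shallow_tray in the frame of deep_tray between -0.0065 and 0.0065 m and y of shallow_tray in the frame of deep_tray between -0.0055 and 0.0055 m and z of shallow_tray in the frame of deep_tray between 0.0335 and 0.0385 m and x of shallow_tray_tongue in the frame of deep_tray above 0.05 m and angle between the z axis of shallow_tray and the z axis of deep_tray, either way round below 0.035 rad), for 0.2 s.
3. the lid is home on the shallow tray (x of lid in the frame of shallow_tray between -0.0065 and 0.0065 m and y of lid in the frame of shallow_tray between -0.0055 and 0.0055 m and z of lid in the frame of shallow_tray between 0.0215 and 0.0265 m and x of lid_tongue in the frame of shallow_tray above 0.05 m and angle between the z axis of lid and the z axis of shallow_tray, either way round below 0.035 rad), for 0.2 s.
At the end, for the whole second after the job is handed in: Trays and lid home: 6.5 mm lengthways, 5.5 mm across, 2.5 mm in height, 0.035 rad, tongues in notches. Comb flat on the rest (0.08 rad, 4 mm), along it to 0.15 rad, within 13 mm up or down and 30 mm along of its place. Each vial upright (0.08 rad), within 10 mm of the ledge's midline. All at rest (all of step 1 and all of step 2 and all of step 3 and linear speed of each of deep_tray, shallow_tray, lid, comb, vial_a, vial_b, vial_c, vial_d below 0.03 m/s and x of comb_mid in the frame of rest between -0.014 and 0.012 m and y of comb_mid in the frame of rest between -0.03 and 0.03 m and z of comb_mid in the frame of rest between 0 and 0.008 m and angle between the x axis of comb and the y axis of rest, either way round below 0.15 rad and angle between the z axis of comb and the z axis of rest, either way round below 0.08 rad and x of vial_a in the frame of caddy between 0.048 and 0.068 m and y of vial_a in the frame of caddy between -0.138 and 0.138 m and z of vial_a in the frame of caddy between 0.071 and 0.081 m and angle between each of vial_a, vial_b, vial_c, vial_d's own z axis and vertical below 0.08 rad and x of vial_b in the frame of caddy between 0.048 and 0.068 m and y of vial_b in the frame of caddy between -0.138 and 0.138 m and z of vial_b in the frame of caddy between 0.071 and 0.081 m and x of vial_c in the frame of caddy between 0.048 and 0.068 m and y of vial_c in the frame of caddy between -0.138 and 0.138 m and z of vial_c in the frame of caddy between 0.071 and 0.081 m and x of vial_d in the frame of caddy between 0.048 and 0.068 m and y of vial_d in the frame of caddy between -0.138 and 0.138 m and z of vial_d in the frame of caddy between 0.071 and 0.081 m); the robot touches nothing.
It fails at once if the vase is pushed more than 3 cm or tipped (distance of vase from where it was at the start of the episode above 0.03 m or angle between vase's own z axis and vertical above 0.5 rad).
It fails at once if the tin is pushed more than 3 cm or tipped (distance of tin from where it was at the start of the episode above 0.03 m or angle between tin's own z axis and vertical above 0.5 rad).
It fails at once if the soap dish is pushed more than 3 cm or tipped (distance of soap_dish from where it was at the start of the episode above 0.03 m or angle between soap_dish's own z axis and vertical above 0.5 rad).
Of vial_a, vial_b, vial_c, vial_d only 2 to 4 are there at a start; the rules pass over those that are not, and their reading is None.
At some moment in a run one of deep_tray, shallow_tray, lid, comb may be knocked a few centimetres aside while the robot is not near it.
It also fails if it takes over 210 s, if anything falls off the work surface, if the arm or the gripper's body presses on something with over 40 N, if the wrist force passes 120 N, or if a joint passes its speed limit or range.

### The arm

A 7-joint arm with a two-finger parallel gripper is mounted at the origin on the work surface. World frame = base frame: x ahead of the robot, y to its left, z up, the work surface at z = 0. Lengths are in m, angles in rad, forces in N, time in s.
With the tool pointing down it reaches from about 0.425 to 0.925 m from the base axis. Payload 6.8 kg.
Tool frame: the origin (TCP) lies at the very end of the fingers, on their centre line; the grasp point (between the pads) lies 19 mm behind it (r.tcp_to_grasp is the distance from the TCP to the grasp point, in m); z points along the fingers, y is the line along which they close (so a half turn about z gives the same grasp; the last joint's range is limited). The gripper opens to 85 mm and grips with 20 to 120 N. Pads are 22 mm wide; open, the fingers measure 114 mm over their backs; the gripper's body (76 mm by 85 mm) begins 54 mm behind the grasp point. The pads swing forward as they close: fully open they stand 13 mm farther back than shut.
Start: joints at [1.141, 0.477, 0.022, 1.555, -0.011, 1.109, -0.083], TCP at [0.213, -0.64, 0.231] pointing down, gripper open.
Joint ranges: [-2.96, 2.96], [-0.34, 2.1], [-1.41, 1.46], [0.24, 2.44], [-1.37, 4.51], [0.17, 1.92], [-2.96, 2.96]. Speed limits (rad/s): [2.39, 2.39, 3.14, 3.14, 3.14, 3.14, 3.14].

### API

Orientations are given as a rotation vector (axis times angle).
In Python, from bench import r gives the robot as it stands.
- The arm moves only by the tool step_arm, never from a script. Its argument "moves" is a list of rows, each a list of 7 numbers: the shift along the tool's x, y, z in mm, then the turn, a rotation vector about the tool's x, y, z in rad, then the finger opening in mm, from 0 to 85.4. A call has 1 to 8 rows; each row is the pose to reach, as a shift and turn from the pose commanded when the call began, along the tool's axes at that moment; what a row does not reach only later rows make up. A row lasts 1/10 s, in which the tool goes at most 50 mm and 8.59 degrees, less where a joint would pass 70% of its speed; a pose out of reach is approached as far as the arm can. A call with a gripper value outside its range is refused whole. The fingers move at their own pace and stop on an object; "grip_force" is the grip in N (left out, the last holds). Time passes only in rows, so rows that repeat a pose let the fingers close. It gives the time, the measured TCP pose, the force, the opening and the grip force at its end, in the units of the state.
- r.get_obs(): the state, without advancing time (a new reading comes with each control period).
- r.grab_frame(name): name is "scene" or "top"; returns a dict with "image" (384x512x3 uint8, red, green, blue), "depth" (384x512 float32, m along the optical axis (not along the pixel's ray), 0 where there is no reading), "mtx" (3x3 intrinsics, pixels), "k1" (the pictures are not rectified: a ray, as slopes to the right and down, at radius r is drawn at 1 + k1 r^2 times it, then the intrinsics apply), "rvec" (rotation vector, rad) and "tvec" (3), from world to camera coordinates, as OpenCV has them. Camera axes: x right, y down, z forward; pixel columns grow to the right and rows downward; lengths in m; the calibration is good to about 2 mm. A picture is of the moment at which its call begins.
- r.hand_in(): hands the job in; it is judged then, once.
The state is a dict: "clock": time; "joints": joint angles; "qvel": joint speeds; "tau": joint torques, N m; "tcp_pos": TCP position; "orientation": TCP orientation; "contact_force": force on the tool from outside, world axes, zero at the start; "moment": the same for the moment, N m; "grip_width": finger opening in m; "gripper_force": force on a finger pad.
Only numpy, scipy, OpenCV 4.12 (cv2) and the standard library are available. Lean on these libraries where they do the work, as an engineer would, in place of code of your own. Each camera call takes 0.05 s, during which the arm holds its last target. There are 200 camera calls.

## Working session

There is one attempt and no reset: what is moved stays moved. The work goes in short steps, Python scripts to look and compute and a tool call to move; the robot and the scene stay as the last step left them, time stands still between calls to the robot, and variables do not carry over. Pictures are saved under pics/ and viewed, at most 14 in all, crops included, and the job is handed in when it is done.

Besides the shell and the picture viewer there is one more tool, called after "Call:" in YAML: its name, and indented under it one key for each argument. step_arm: Moves the arm, as the interface text tells. Its arguments: {"type":"object","properties":{"moves":{"type":"array","items":{"type":"array","items":{"type":"number"}}},"grip_force":{"type":"number"}},"required":["moves"]}

```bash
mkdir -p pics; ls
python3 - <<'E'
from bench import r
import cv2,numpy as np,pickle
o=r.get_obs();print(o, r.tcp_to_grasp)
for n in("scene","top"):
    f=r.grab_frame(n);pickle.dump(f,open(n+".pkl","wb"))
    cv2.imwrite(f"pics/{n}0.png",cv2.resize(f["image"][:,:,::-1],(800,600)))
    print(n,f["mtx"],f["k1"],f["rvec"],f["tvec"], -cv2.Rodrigues(f["rvec"])[0].T@f["tvec"])
E
```

```text
pics
{'clock': 0.0, 'joints': array([ 1.14090489,  0.47779052,  0.02237171,  1.5564489 , -0.01150159,
        1.10927001, -0.08307668]), 'qvel': array([-0.00041133, -0.00048552,  0.00106876, -0.00013068,  0.00171224,
       -0.00023314, -0.00117921]), 'tau': array([ 7.39846146e-04, -5.96453047e+01,  1.60787232e+00, -2.81203526e+01,
        1.23834264e-02,  9.31803079e-03,  4.00216948e-06]), 'tcp_pos': array([ 0.21326466, -0.63981251,  0.23033383]), 'orientation': array([-3.09929892e+00, -5.03037187e-01,  6.73940707e-04]), 'contact_force': array([0.39923091, 0.36893772, 0.52163928]), 'moment': array([0.01096714, 0.03924742, 0.02141804]), 'gripper_force': 0.0, 'grip_width': 0.08556831762474654} 0.0187
scene [[497.89783841   0.         245.59935499]
 [  0.         497.89783841 190.08784392]
 [  0.           0.           1.        ]] -0.09614805826691615 [ 1.66485258  1.98576396 -0.70728429] [ 0.13557826 -0.34656738  1.9256487 ] [1.50686436 0.10111049 1.25129925]
top [[383.41865139   0.         253.31352428]
 [  0.         383.41865139 192.00661887]
 [  0.           0.           1.        ]] -0.10270070070317545 [ 2.16730574 -2.18510957  0.08634964] [-0.02213727  0.52514552  1.32409761] [ 0.41195477 -0.03230307  1.3633606 ]
```

View pics/top0.png

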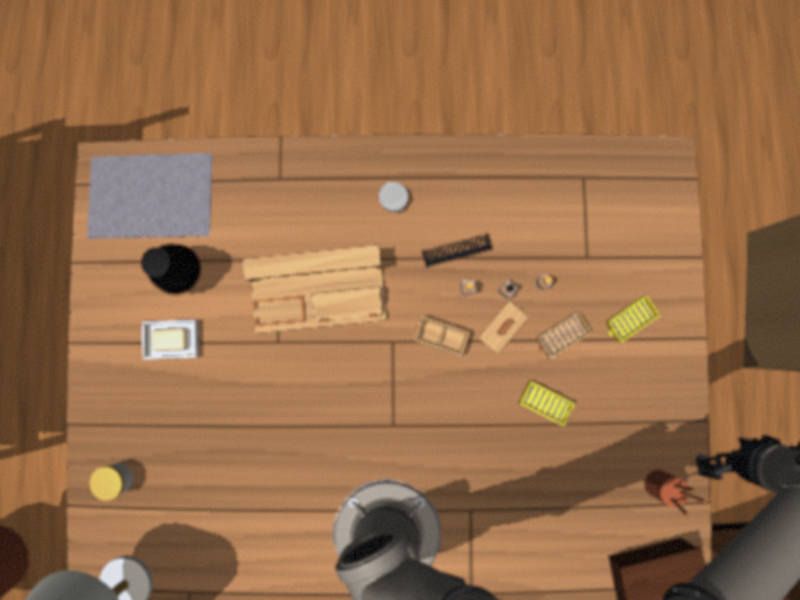

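View pics/scene0.png

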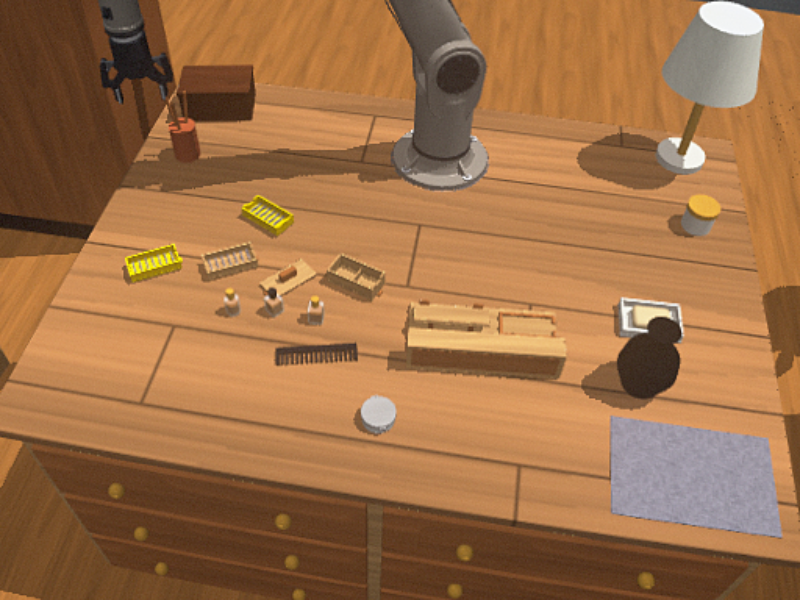

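The top view shows the caddy at about (315,290), the deep tray (443,335), the lid (503,327), the shallow tray (565,335), the comb (457,250), and three vials at (469,287), (509,288) and (546,281). The yellow look-alikes are at (633,318) and (547,402). The scene view agrees, so I'll crop both.

```bash
cat > h.py <<'E'
from bench import r
import cv2,numpy as np,pickle
from scipy.spatial.transform import Rotation as R
def grab(n):
    f=r.grab_frame(n);pickle.dump(f,open(n+".pkl","wb"));return f
def load(n): return pickle.load(open(n+".pkl","rb"))
def cam(f):
    M=cv2.Rodrigues(f["rvec"])[0];return M,-M.T@f["tvec"].ravel()
def rays(f,px):
    d=np.array([f["k1"],0,0,0.])
    u=cv2.undistortPointsIter(np.float64(px).reshape(-1,1,2),f["mtx"],d,None,None,(3,50,1e-10)).reshape(-1,2)
    return np.c_[u,np.ones(len(u))]
def plane(f,px,z):
    M,c=cam(f);w=rays(f,px)@M;return c+w*((z-c[2])/w[:,2])[:,None]
def cloud(f):
    h,w=f["depth"].shape;v,u=np.mgrid[:h,:w]
    M,c=cam(f);p=rays(f,np.c_[u.ravel(),v.ravel()])*f["depth"].reshape(-1,1)
    return (p@M+c).reshape(h,w,3)
def proj(f,P):
    return cv2.projectPoints(np.float64(P).reshape(-1,1,3),f["rvec"],f["tvec"],f["mtx"],np.array([f["k1"],0,0,0.]))[0].reshape(-1,2)
def crop(f,name,x0,y0,x1,y1,s):
    cv2.imwrite(name,cv2.resize(f["image"][y0:y1,x0:x1,::-1],None,fx=s,fy=s,interpolation=cv2.INTER_CUBIC))
def pose():
    o=r.get_obs();return o["tcp_pos"],R.from_rotvec(o["orientation"])
def go(x,y,z,yaw,tilt=None):
    """shift(mm)/turn in tool axes to reach TCP xyz, pointing down, tool y axis (closing) at world yaw (mod pi)"""
    p,q=pose();best=None
    for k in(0,1,-1):
        a=yaw+k*np.pi;Y=np.array([np.cos(a),np.sin(a),0]);Z=np.array([0,0,-1.]);X=np.cross(Y,Z)
        T=R.from_matrix(np.c_[X,Y,Z])
        if tilt is not None:T=R.from_rotvec(tilt)*T
        t=(q.inv()*T).as_rotvec()
        if best is None or np.linalg.norm(t)<np.linalg.norm(best):best=t
    s=q.inv().apply(np.array([x,y,z])-p)*1000
    print("at",p.round(4),"shift",s.round(1),"turn",best.round(4),"q",r.get_obs()["joints"].round(2))
E
python3 - <<'E'
from h import *
f=load("top");crop(f,"pics/t1.png",260,140,430,275,4.7)
crop(f,"pics/t2.png",150,150,255,215,7.6)
c=cloud(f)
# table height check, fixtures
for n in("top","scene"):
    f=load(n);c=cloud(f)
    m=(c[...,0]>.3)&(c[...,0]<.9)&(abs(c[...,1])<.5)&(abs(c[...,2])<.012);print(n,np.median(c[...,2][m]),np.std(c[...,2][m]))
E
```

```text
top 0.0005087124422646916 0.0035027216358868786
scene 0.00011880780464079699 0.0033222946148111984
```

View pics/t1.png

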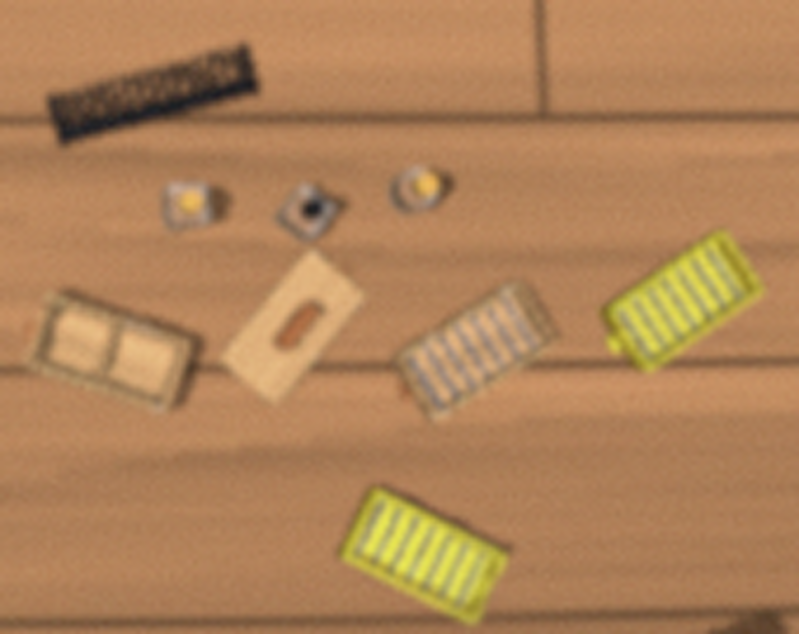

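View pics/t2.png

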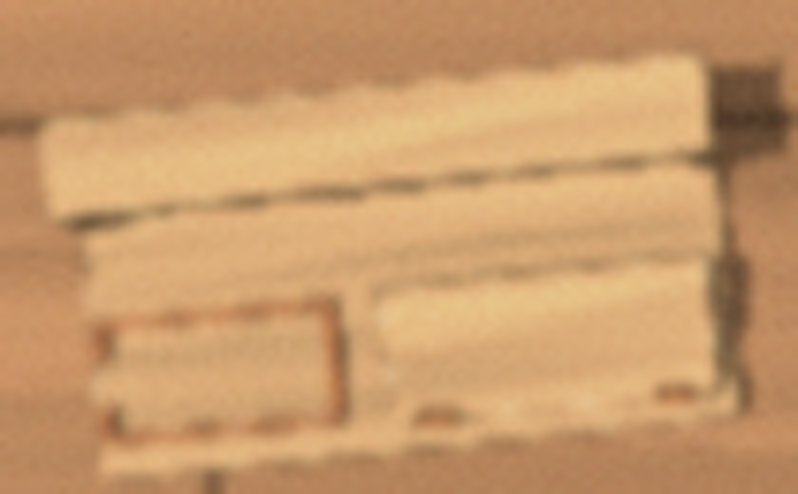

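The crops show the deep tray's tongue at its left end (28,330) and the shallow tray's at its left end (400,390). The bay gap is at the caddy's left (+y) end (100,370). The comb's spine is toward the robot. Next I'll measure everything.

```bash
cat >> h.py <<'E'
def avg(n,k=4):
    fs=[grab(n) for _ in range(k)];f=fs[-1];d=np.stack([g["depth"] for g in fs]);d[d==0]=np.nan
    f["depth"]=np.nan_to_num(np.nanmedian(d,0));f["image"]=np.mean([g["image"] for g in fs],0).astype(np.uint8)
    pickle.dump(f,open(n+".pkl","wb"));return f
def blobs(f,lo,hi,box,mina=15):
    c=cloud(f);x0,x1,y0,y1=box
    m=((c[...,2]>lo)&(c[...,2]<hi)&(c[...,0]>x0)&(c[...,0]<x1)&(c[...,1]>y0)&(c[...,1]<y1)).astype(np.uint8)
    n,l,s,_=cv2.connectedComponentsWithStats(m,connectivity=4);out=[]
    for i in range(1,n):
        if s[i,4]<mina:continue
        cs=cv2.findContours((l==i).astype(np.uint8),cv2.RETR_EXTERNAL,cv2.CHAIN_APPROX_NONE)[0]
        P=c[l==i];zt=np.percentile(P[:,2],80)
        out.append((i,l==i,P,zt,plane(f,cs[0].reshape(-1,2),zt)))
    return out
E
python3 - <<'E'
from h import *
for n in("top","scene"):
    f=avg(n)
    print(n)
    for lo,hi,box in((.005,.12,(.3,.85,-.7,0.0)),(.06,.1,(.4,.8,0,.42))):
        for i,m,P,zt,C in blobs(f,lo,hi,box):
            (cx,cy),(w,h),a=cv2.minAreaRect(C[:,:2].astype(np.float32)*1000)
            print(len(P),"c",round(cx,1),round(cy,1),"wh",round(w,1),round(h,1),"a",round(a,1),"zt",round(zt,4),f["image"][m].mean(0).round(), P[:,:2].mean(0).round(3))
E
```

```text
top
250 c 758.1 -27.2 wh 49.9 69.2 a 89.4 zt 0.0293 [180. 178. 176.] [ 0.76  -0.025]
311 c 639.7 -167.4 wh 40.1 160.0 a 14.8 zt 0.0091 [76. 59. 48.] [ 0.636 -0.17 ]
77 c 559.0 -349.4 wh 27.5 36.0 a 25.7 zt 0.0642 [169. 134.  95.] [ 0.561 -0.354]
85 c 545.8 -184.3 wh 30.9 30.8 a 89.6 zt 0.0639 [179. 143. 105.] [ 0.549 -0.186]
90 c 541.0 -271.0 wh 31.3 34.3 a 44.1 zt 0.0624 [136. 111.  93.] [ 0.544 -0.274]
529 c 478.7 -560.0 wh 60.2 124.3 a 32.3 zt 0.025 [187. 176.  79.] [ 0.479 -0.565]
484 c 465.6 -270.1 wh 56.1 112.8 a 50.3 zt 0.0132 [210. 163. 113.] [ 0.464 -0.268]
548 c 442.0 -400.3 wh 61.5 122.3 a 30.8 zt 0.0251 [177. 143. 108.] [ 0.444 -0.403]
524 c 446.1 -124.3 wh 114.8 56.9 a 70.6 zt 0.0366 [189. 149. 104.] [ 0.445 -0.128]
197 c 321.0 -350.8 wh 98.5 38.1 a 89.1 zt 0.0273 [191. 182.  81.] [ 0.315 -0.343]
1152 c 604.1 157.4 wh 46.1 299.3 a 5.5 zt 0.0771 [219. 177. 123.] [0.604 0.157]
89 c 594.4 411.3 wh 55.2 20.9 a 1.5 zt 0.0915 [9. 8. 8.] [0.595 0.416]
scene
179 c 329.5 -347.4 wh 57.3 104.7 a 0.8 zt 0.0265 [165. 139.  22.] [ 0.319 -0.343]
538 c 449.8 -396.2 wh 77.8 109.2 a 32.1 zt 0.0252 [168. 130.  89.] [ 0.442 -0.4  ]
555 c 484.6 -555.5 wh 79.1 112.3 a 33.0 zt 0.0254 [189. 167.  31.] [ 0.478 -0.562]
682 c 454.8 -121.0 wh 125.3 81.4 a 70.4 zt 0.0356 [150. 113.  72.] [ 0.444 -0.123]
588 c 500.8 -266.0 wh 83.4 156.7 a 67.9 zt 0.0323 [190. 145.  96.] [ 0.49  -0.265]
123 c 582.0 -348.1 wh 70.1 26.0 a 25.1 zt 0.0539 [167. 129.  86.] [ 0.571 -0.353]
155 c 570.2 -177.8 wh 68.7 30.9 a 13.3 zt 0.0511 [167. 130.  90.] [ 0.561 -0.182]
287 c 644.3 -162.9 wh 41.2 159.5 a 14.6 zt 0.0084 [82. 62. 50.] [ 0.636 -0.162]
352 c 767.7 -25.0 wh 78.6 50.3 a 0.4 zt 0.0298 [193. 186. 182.] [ 0.766 -0.023]
1477 c 612.8 161.1 wh 57.4 298.5 a 5.8 zt 0.0769 [211. 166. 105.] [0.611 0.161]
59 c 608.2 413.8 wh 12.7 64.1 a 81.4 zt 0.0872 [62. 45. 31.] [0.599 0.417]
```

```bash
cat >> h.py <<'E'
def rect(f,ztop,cx,cy,rad,band=.009,show=None):
    c=cloud(f);m=(abs(c[...,2]-ztop)<band)&(np.hypot(c[...,0]-cx,c[...,1]-cy)<rad)
    m=cv2.morphologyEx(m.astype(np.uint8),cv2.MORPH_CLOSE,np.ones((3,3)))
    n,l,s,_=cv2.connectedComponentsWithStats(m,connectivity=4);i=1+np.argmax(s[1:,4])
    cs=cv2.findContours((l==i).astype(np.uint8),cv2.RETR_EXTERNAL,cv2.CHAIN_APPROX_NONE)[0]
    cs=max(cs,key=len);C=plane(f,cs.reshape(-1,2),ztop)[:,:2]
    (x,y),(w,h),a=cv2.minAreaRect((C*1000).astype(np.float32))
    if w<h:w,h,a=h,w,a+90
    z=np.median(c[l==i][:,2])
    # second estimate: filled-area moments
    M=cv2.moments((C*1000).astype(np.float32).reshape(-1,1,2))
    ang=.5*np.degrees(np.arctan2(2*M["mu11"],M["mu20"]-M["mu02"]))%180
    return np.array([x,y,w,h,a,z*1000,M["m10"]/M["m00"],M["m01"]/M["m00"],ang]).round(1)
E
python3 - <<'E'
from h import *
for n in("top","scene"):
    f=load(n);print(n)
    for k,z,x,y,rad in(("deep",.041,.446,-.124,.085),("shal",.029,.442,-.4,.085),("lid",.008,.464,-.27,.085),("comb",.008,.637,-.167,.1),("ledge",.076,.604,.157,.18)):
        print(k,rect(f,z,x,y,rad,.006 if k in("lid","comb") else .009))
    hsv=cv2.cvtColor(f["image"],cv2.COLOR_RGB2HSV);c=cloud(f)
    # orange rim
    near=np.hypot(c[...,0]-.502,c[...,1]-.238)<.08
    lab=cv2.cvtColor(f["image"],cv2.COLOR_RGB2LAB).astype(float)
    a=lab[...,1]-128;m=near&(a>np.median(a[near])+8)
    v,u=np.nonzero(m);P=plane(f,np.c_[u,v],.018)[:,:2]*1000
    print("rim",m.sum(),cv2.minAreaRect(P.astype(np.float32)))
f=load("scene")
p=proj(f,[[.466,-.27,0.01]])[0];print(p)
x,y=p.astype(int);a=cv2.resize(f["image"][y-30:y+30,x-45:x+45,::-1],None,fx=8,fy=8,interpolation=cv2.INTER_CUBIC);cv2.imwrite("pics/s1.png",a)
E
```

```text
top
deep [ 445.2 -126.8  109.1   55.6   71.    40.9  441.3 -146.8   61.4]
shal [ 444.8 -402.7  112.9   57.8  120.6   28.4  445.5 -395.4  129.2]
lid [ 463.9 -266.4  148.5  126.   165.7    9.6  465.  -265.7  150.9]
comb [ 634.5 -174.4  178.2   96.3   94.9    3.5  638.5 -175.1   97.3]
ledge [604.2 157.4 299.2  45.1  95.2  75.9 604.1 157.6  95.2]
rim 3 ((512.8958740234375, 185.05133056640625), (28.584697723388672, 0.4389151930809021), 7.411375045776367)
scene
deep [ 448.5 -122.   113.7   61.6   70.4   37.9  448.2 -122.1   70. ]
shal [ 447.1 -397.8  107.2   64.3  121.5   26.   447.2 -398.1  122.4]
lid [ 467.5 -255.7  131.5   83.9  142.3    9.3  462.3 -260.   132.7]
comb [ 675.1 -164.5  175.1  127.8   93.5    2.4  665.5 -170.2  115.9]
ledge [610.6 161.  298.9  52.9  96.1  75.4 609.6 161.4  95.9]
rim 74 ((501.5243835449219, 242.21990966796875), (55.14888000488281, 110.68822479248047), 6.055118560791016)
[182.544866  178.2371133]
```

View pics/s1.png

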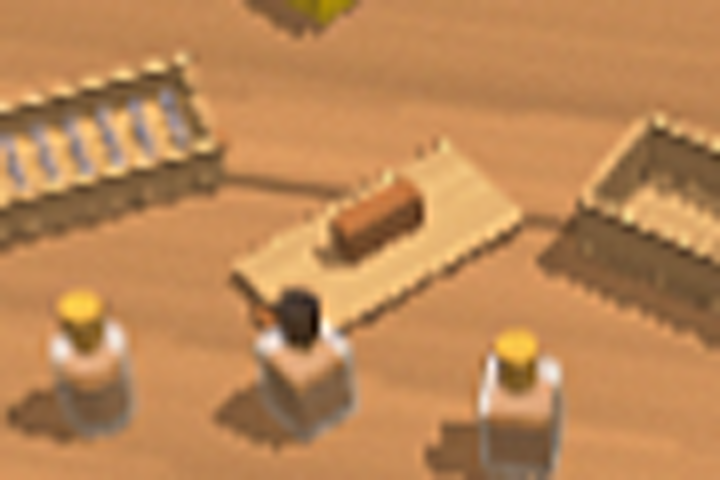

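The lid's tongue shows at crop pixel (265,315), the end nearest the scene camera, so lid x points at about -40° in the world. Next is the move to the deep tray.

```bash
python3 -c "
from h import *
go(.446,-.1255,.15,np.radians(-19.2))"
```

```text
at [ 0.2135 -0.6403  0.2313] shift [ 383.4 -414.9   81.3] turn [-1.000e-04 -0.000e+00 -9.139e-01] q [ 1.14  0.48  0.02  1.56 -0.01  1.11 -0.08]
```

Call:
step_arm:
  moves:
    - [383.4,-414.9,81.3,0,0,-0.914,85]
    - [383.4,-414.9,81.3,0,0,-0.914,85]
    - [383.4,-414.9,81.3,0,0,-0.914,85]
    - [383.4,-414.9,81.3,0,0,-0.914,85]
    - [383.4,-414.9,81.3,0,0,-0.914,85]
    - [383.4,-414.9,81.3,0,0,-0.914,85]
    - [383.4,-414.9,81.3,0,0,-0.914,85]
    - [383.4,-414.9,81.3,0,0,-0.914,85]
  grip_force: 30

```text
clock: 1.3
tcp_pos: [0.377, -0.2779, 0.1745]
orientation: [2.56, 1.819, 0.0]
contact_force: [1.2, 0.5, -0.4]
grip_width: 0.0851
gripper_force: 0.0
```

```bash
python3 -c "
from h import *
go(.446,-.1255,.013,np.radians(-19.2))"
```

```text
at [ 0.377  -0.2779  0.1745] shift [166.7  14.9 161.4] turn [0.0011 0.0004 0.0002] q [ 0.8   0.23 -0.34  2.07  0.1   0.85  0.07]
```

Call:
step_arm:
  moves:
    - [166.7,14.9,80,0,0,0,85]
    - [166.7,14.9,80,0,0,0,85]
    - [166.7,14.9,80,0,0,0,85]
    - [166.7,14.9,80,0,0,0,85]
    - [166.7,14.9,120,0,0,0,85]
    - [166.7,14.9,161.4,0,0,0,85]
    - [166.7,14.9,161.4,0,0,0,40]
    - [166.7,14.9,161.4,0,0,0,40]

```text
clock: 2.1
tcp_pos: [0.445, -0.1269, 0.0132]
orientation: [-2.56, -1.819, 0.002]
contact_force: [-1.1, -0.1, 1.0]
grip_width: 0.0587
gripper_force: 0.2
```

Call:
step_arm:
  moves:
    - [0,0,0,0,0,0,40]
    - [0,0,0,0,0,0,40]
    - [0,0,0,0,0,0,40]
    - [0,0,-40,0,0,0,40]
    - [0,0,-80,0,0,0,40]
    - [0,0,-120,0,0,0,40]
    - [0,0,-140,0,0,0,40]
    - [0,0,-140,0,0,0,40]

```text
clock: 2.9
tcp_pos: [0.4475, -0.1277, 0.1567]
orientation: [2.556, 1.815, 0.007]
contact_force: [0.7, -0.1, -1.3]
grip_width: 0.0554
gripper_force: 33.9
```

```bash
python3 -c "
from h import *
go(.502,.238,.11,np.radians(5.4))"
```

```text
at [ 0.4475 -0.1277  0.1567] shift [363.2 -69.4  46.1] turn [ 0.0075  0.0016 -0.43  ] q [ 0.53  0.26 -0.44  2.1   0.15  0.81 -0.34]
```

Call:
step_arm:
  moves:
    - [363.2,-69.4,10,0.006,0,-0.43,40]
    - [363.2,-69.4,10,0.006,0,-0.43,40]
    - [363.2,-69.4,10,0.006,0,-0.43,40]
    - [363.2,-69.4,10,0.006,0,-0.43,40]
    - [363.2,-69.4,10,0.006,0,-0.43,40]
    - [363.2,-69.4,10,0.006,0,-0.43,40]
    - [363.2,-69.4,10,0.006,0,-0.43,40]
    - [363.2,-69.4,46,0.006,0,-0.43,40]

```text
clock: 3.7
tcp_pos: [0.5016, 0.2468, 0.1101]
orientation: [-2.105, -2.326, -0.012]
contact_force: [1.5, -1.1, -1.3]
grip_width: 0.0549
gripper_force: 34.0
```

Run:
```python
from h import *
f=avg("top",3);avg("scene",1)
o=r.get_obs();print(o["tcp_pos"],o["orientation"],o["grip_width"])
p=proj(f,[[.502,.238,.08]])[0].astype(int)
crop(f,"pics/t3.png",p[0]-50,p[1]-38,p[0]+50,p[1]+38,8)
print(p)
f=load("scene");p=proj(f,[[.502,.238,.08]])[0].astype(int);print(p)
crop(f,"pics/s3.png",p[0]-50,p[1]-38,p[0]+50,p[1]+38,8)
```

```text
[0.49792517 0.23828332 0.10541047] [-2.10805538 -2.3210938   0.01064627] 0.05531767399280834
[174 197]
[338 194]h.py:38: RuntimeWarning: All-NaN slice encountered
  f["depth"]=np.nan_to_num(np.nanmedian(d,0));f["image"]=np.mean([g["image"] for g in fs],0).astype(np.uint8)
```

View pics/t3.png

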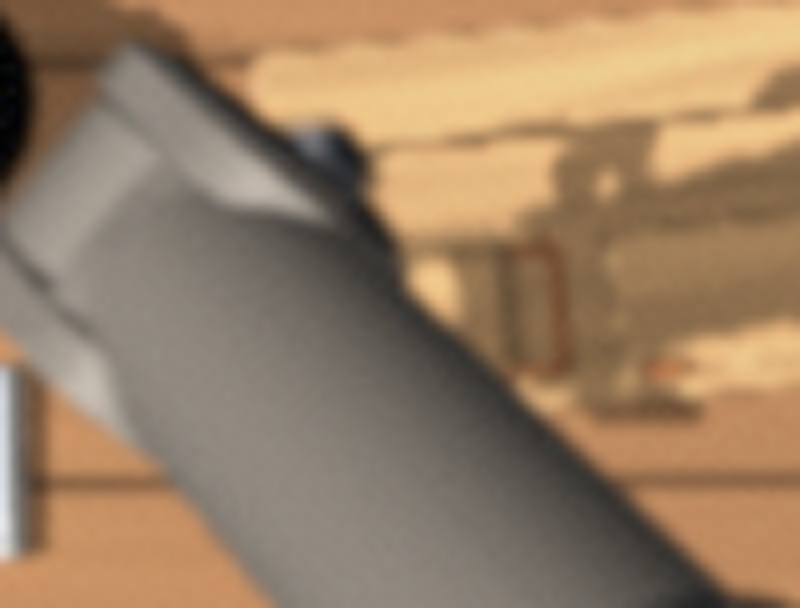

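View pics/s3.png

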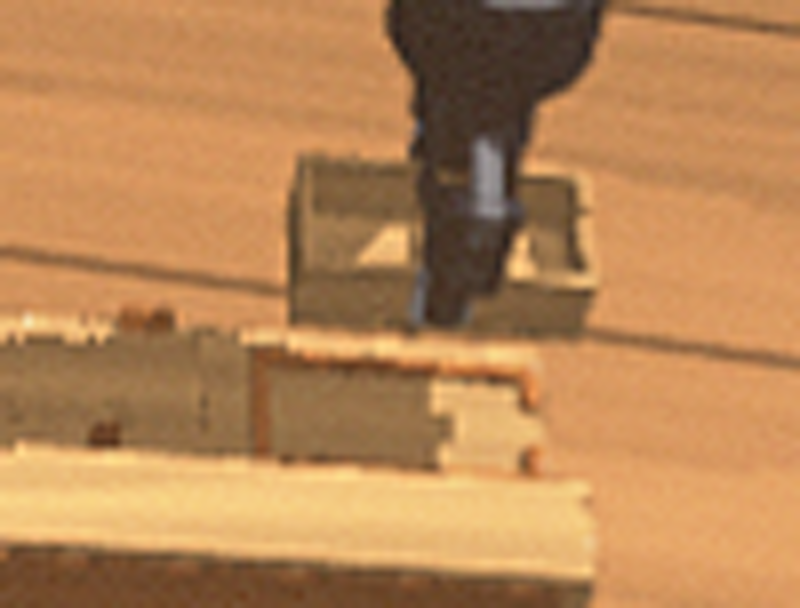

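The scene crop shows the held tray over the pocket. Its rim corners are at crop (300,155), (578,175), (597,278) and (292,268). The orange bay rim runs from (250,345) to (540,370), with the gap at the right end. The top view is blocked by the arm.

Run:
```python
from h import *
f=load("scene")
q=np.array([[300,155],[578,175],[597,278],[292,268]])/8-.5+[288,156]
T=plane(f,q,.1334)[:,:2]*1000;print(T.round(1),T.mean(0).round(1))
print("len",np.linalg.norm(T[0]-T[1]),np.linalg.norm(T[3]-T[2]),"wid",np.linalg.norm(T[0]-T[3]),np.linalg.norm(T[1]-T[2]))
f0=f
c=cloud(f0);lab=cv2.cvtColor(f0["image"],cv2.COLOR_RGB2LAB).astype(float)
u,v=np.meshgrid(np.arange(512),np.arange(384));P=plane(f0,np.c_[u.ravel(),v.ravel()],.018).reshape(384,512,3)
near=(np.hypot(P[...,0]-.502,P[...,1]-.24)<.075)
a=lab[...,1]-128
print(np.percentile(a[near],[10,50,80,90,95,99]))
m=near&(a>24);v,u=np.nonzero(m);print(m.sum(),cv2.minAreaRect((P[m][:,:2]*1000).astype(np.float32)))
b=np.array([[250,345],[540,370],[545,472],[255,458]])/8-.5+[288,156]
B=plane(f0,b,.018)[:,:2]*1000;print(B.round(1),B.mean(0))
```

```text
[[478.  185.9]
 [468.6 290.9]
 [518.7 299. ]
 [534.6 186.7]] [500.  240.6]
len 105.38411553020244 113.39906084821394 wid 56.62284560649062 50.77904999387155
[ 6.   10.   14.   17.   19.   24.19]
14 ((479.3491516113281, 257.8237609863281), (97.89549255371094, 39.16495132446289), 68.03717041015625)
[[477.8 181.7]
 [469.5 297.7]
 [520.9 301.2]
 [534.4 188. ]] [500.6393474  242.12992087]
```

```bash
python3 -c "
from h import *
go(.5005,.2395,.034,np.radians(5.5))"
```

```text
at [0.4979 0.2383 0.1054] shift [ 1.   3.3 71.4] turn [-0.0091  0.0001  0.0001] q [-0.1   0.5  -0.58  1.92  0.36  0.83 -0.78]
```

Call:
step_arm:
  moves:
    - [1,3.3,40,-0.009,0,0,40]
    - [1,3.3,60,-0.009,0,0,40]
    - [1,3.3,71.4,-0.009,0,0,40]
    - [1,3.3,71.4,-0.009,0,0,40]
    - [1,3.3,75.4,-0.009,0,0,40]
    - [1,3.3,78.4,-0.009,0,0,40]
    - [1,3.3,78.4,-0.009,0,0,40]

```text
clock: 4.6
tcp_pos: [0.5023, 0.2402, 0.029]
orientation: [2.113, 2.323, 0.006]
contact_force: [-0.6, -0.2, -1.5]
grip_width: 0.0554
gripper_force: 33.8
```

Run:
```python
from h import *
o=r.get_obs();print(o["tcp_pos"],o["orientation"],o["contact_force"],o["moment"])
f=grab("scene");p=proj(f,[[.502,.238,.04]])[0].astype(int);print(p)
crop(f,"pics/s4.png",p[0]-40,p[1]-30,p[0]+40,p[1]+30,10)
go(.5005,.2395,.034,np.radians(5.5))
```

```text
[0.50233248 0.24019451 0.02903978] [2.11269466 2.32280647 0.00634584] [-0.63653271 -0.15304951 -1.51191173] [-0.01969531  0.02292152  0.0281975 ]
[336 202]
at [0.5023 0.2403 0.0291] shift [-0.6 -1.8 -4.9] turn [ 0.0041 -0.0015 -0.0012] q [-0.16  0.61 -0.51  1.96  0.47  0.68 -0.87]
```

View pics/s4.png

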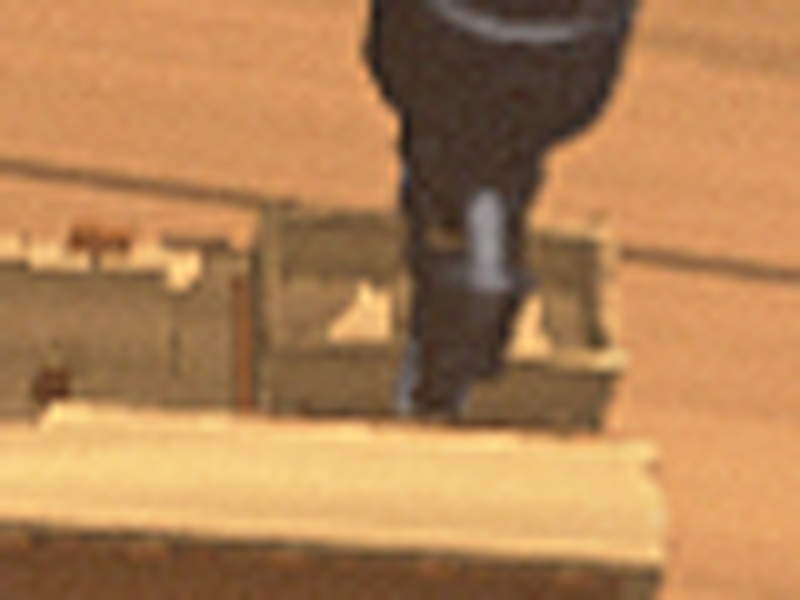

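The tray sits over the pocket with no contact force yet at TCP z=29 mm. Its left end is against the orange rim at crop (245,340). I'll continue down and watch the force.

Call:
step_arm:
  moves:
    - [0,0,2,0,0,0,40]
    - [0,0,3,0,0,0,40]
    - [0,0,4,0,0,0,40]
    - [0,0,5,0,0,0,40]
    - [0,0,5,0,0,0,40]

```text
clock: 5.15
tcp_pos: [0.5025, 0.2405, 0.0266]
orientation: [2.112, 2.321, 0.006]
contact_force: [-6.5, -5.8, 30.7]
grip_width: 0.0555
gripper_force: 37.9
```

Call:
step_arm:
  moves:
    - [0,0,-2,0,0,0,40]
    - [0,0,-2,0,0,0,85]
    - [0,0,-2,0,0,0,85]
    - [0,0,-2,0,0,0,85]
    - [0,0,-30,0,0,0,85]
    - [0,0,-75,0,0,0,85]
    - [0,0,-120,0,0,0,85]
    - [0,0,-120,0,0,0,85]

```text
clock: 5.95
tcp_pos: [0.5047, 0.2425, 0.1492]
orientation: [2.11, 2.321, 0.02]
contact_force: [0.9, 0.5, 0.3]
grip_width: 0.0845
gripper_force: 0.0
```

```bash
python3 -c "
from h import *
go(.444,-.4,.12,np.radians(30.7))"
```

```text
at [0.5047 0.2425 0.1492] shift [-634.  -121.7   24.4] turn [ 0.0133 -0.0023 -0.4409] q [-0.08  0.45 -0.61  1.89  0.33  0.89 -0.75]
```

Call:
step_arm:
  moves:
    - [-630,-120,0,0.01,0,-0.44,85]
    - [-630,-120,0,0.01,0,-0.44,85]
    - [-630,-120,0,0.01,0,-0.44,85]
    - [-630,-120,0,0.01,0,-0.44,85]
    - [-630,-120,0,0.01,0,-0.44,85]
    - [-630,-120,0,0.01,0,-0.44,85]
    - [-630,-120,0,0.01,0,-0.44,85]
    - [-630,-120,0,0.01,0,-0.44,85]

```text
clock: 6.75
tcp_pos: [0.4641, -0.1553, 0.1423]
orientation: [-1.553, -2.725, 0.007]
contact_force: [1.6, -0.1, 0.8]
grip_width: 0.0851
gripper_force: 0.0
```

Run:
```python
from h import *
for n in("top","scene"):
    f=avg(n,3);print(n,"deep",rect(f,.054,.502,.24,.09,.007))
    print("shal",rect(f,.029,.444,-.4,.085,.007))
    print("ledge",rect(f,.076,.604,.157,.18))
    for i,m,P,zt,C in blobs(f,.005,.05,(.3,.85,-.7,0.0),60):
        (cx,cy),(w,h),a=cv2.minAreaRect(C[:,:2].astype(np.float32)*1000);print("c",round(cx,1),round(cy,1),"wh",round(w,1),round(h,1),"a",round(a,1),"zt",round(zt,4))
go(.444,-.4,.12,np.radians(30.7))
```

```text
top deep [503.4 240.9 112.3  53.   95.5  53.1 503.4 240.5  95.5]
shal [ 438.6 -393.3   91.2   56.8  120.6   28.5  422.  -381.1   89.9]
ledge [604.2 157.5 298.9  45.   95.2  75.9 604.1 157.8  95.2]
c 758.0 -27.2 wh 49.9 69.2 a 89.4 zt 0.0296
c 639.7 -167.1 wh 40.0 160.4 a 14.8 zt 0.0096
c 480.3 -562.3 wh 60.2 118.4 a 32.3 zt 0.0253
c 443.0 -399.5 wh 59.4 122.1 a 30.2 zt 0.0254
c 308.1 -360.6 wh 75.1 26.4 a 62.9 zt 0.0287
scene deep [507.  244.7 111.8  61.   95.8  51.7 506.8 244.1  96.8]
shal [ 446.7 -398.   107.3   63.2  121.7   26.3  445.6 -397.8  127.8]
ledge [609.9 160.9 298.9  51.5  96.1  75.4 609.5 161.5  95.9]
c 329.3 -346.9 wh 57.9 103.4 a 0.8 zt 0.026
c 449.6 -395.8 wh 77.8 110.1 a 32.1 zt 0.0251
c 482.3 -556.2 wh 82.8 113.6 a 32.4 zt 0.0254
c 504.8 -255.6 wh 93.1 140.0 a 50.2 zt 0.0303
c 581.2 -348.6 wh 49.4 26.3 a 25.1 zt 0.0412
c 566.8 -179.0 wh 53.3 31.1 a 13.3 zt 0.0415
c 643.7 -163.1 wh 39.9 159.6 a 14.1 zt 0.0087
c 767.7 -25.1 wh 78.7 50.1 a 0.7 zt 0.0297
at [ 0.465  -0.1519  0.1425] shift [-202.6 -144.7   22.8] turn [-0.006  -0.0029  0.001 ] q [ 0.72  0.36 -0.64  2.04  0.29  0.84  0.46]
```

Call:
step_arm:
  moves:
    - [-204,-144,20,-0.006,0,0,85]
    - [-204,-144,20,-0.006,0,0,85]
    - [-204,-144,20,-0.006,0,0,85]
    - [-204,-144,20,-0.006,0,0,85]
    - [-204,-144,20,-0.006,0,0,85]
    - [-204,-144,20,-0.006,0,0,85]
    - [-204,-144,20,-0.006,0,0,85]
    - [-204,-144,20,-0.006,0,0,85]

```text
clock: 7.85
tcp_pos: [0.4463, -0.3995, 0.1232]
orientation: [-1.549, -2.731, -0.003]
contact_force: [-0.3, -0.1, -0.4]
grip_width: 0.0852
gripper_force: 0.0
```

Run:
```python
from h import *
f=avg("scene",2);print("shal",rect(f,.029,.446,-.398,.085,.007))
f=load("scene")
go(.4422,-.401,.009,np.radians(30.6))
```

```text
shal [ 446.7 -398.1  107.2   63.6  121.3   26.8  446.2 -398.1  121. ]
at [ 0.4461 -0.3998  0.1235] shift [  0.7  -4.  114.5] turn [ 0.0004 -0.0023  0.0049] q [ 1.03  0.53 -0.53  1.81  0.33  0.9   0.88]h.py:38: RuntimeWarning: All-NaN slice encountered
  f["depth"]=np.nan_to_num(np.nanmedian(d,0));f["image"]=np.mean([g["image"] for g in fs],0).astype(np.uint8)
```

Call:
step_arm:
  moves:
    - [0.7,-4,50,0,0,0,85]
    - [0.7,-4,90,0,0,0,85]
    - [0.7,-4,114.5,0,0,0.005,85]
    - [0.7,-4,114.5,0,0,0.005,85]
    - [0.7,-4,114.5,0,0,0.005,40]
    - [0.7,-4,114.5,0,0,0.005,40]
    - [0.7,-4,114.5,0,0,0.005,40]
    - [0.7,-4,114.5,0,0,0.005,40]

```text
clock: 8.75
tcp_pos: [0.4426, -0.4041, 0.011]
orientation: [1.561, 2.724, 0.001]
contact_force: [0.2, 2.1, 7.1]
grip_width: 0.0554
gripper_force: 33.3
```

Call:
step_arm:
  moves:
    - [0,0,0,0,0,0,40]
    - [0,0,-40,0,0,0,40]
    - [0,0,-80,0,0,0,40]
    - [0,0,-120,0,0,0,40]
    - [0,0,-150,0,0,0,40]
    - [0,0,-150,0,0,0,40]
    - [0,0,-150,0,0,0,40]

```text
clock: 9.45
tcp_pos: [0.4412, -0.4042, 0.1599]
orientation: [1.562, 2.725, -0.0]
contact_force: [-1.0, -1.2, -2.2]
grip_width: 0.0553
gripper_force: 32.9
```

```bash
python3 -c "
from h import *
go(.5024,.2404,.15,np.radians(5.5))"
```

```text
at [ 0.4412 -0.4042  0.1599] shift [525.3 378.5   9.7] turn [-1.000e-04  2.000e-04  4.337e-01] q [ 1.05  0.48 -0.55  1.78  0.3   0.96  0.91]
```

Call:
step_arm:
  moves:
    - [525,378,0,0,0,0.434,40]
    - [525,378,0,0,0,0.434,40]
    - [525,378,0,0,0,0.434,40]
    - [525,378,0,0,0,0.434,40]
    - [525,378,0,0,0,0.434,40]
    - [525,378,0,0,0,0.434,40]
    - [525,378,0,0,0,0.434,40]
    - [525,378,0,0,0,0.434,40]

```text
clock: 10.25
tcp_pos: [0.4774, -0.0039, 0.1582]
orientation: [-2.11, -2.323, 0.002]
contact_force: [1.3, -0.3, -0.0]
grip_width: 0.0551
gripper_force: 32.9
```

```bash
python3 -c "
from h import *
go(.5024,.2404,.15,np.radians(5.5))"
```

```text
at [ 0.4774 -0.0039  0.1582] shift [240.8  48.2   8.5] turn [-0.0033 -0.0017 -0.0003] q [ 0.42  0.31 -0.63  2.05  0.24  0.85 -0.25]
```

Call:
step_arm:
  moves:
    - [230,46,8,0,0,0,40]
    - [230,46,8,0,0,0,40]
    - [230,46,8,0,0,0,40]
    - [230,46,8,0,0,0,40]
    - [230,46,8,0,0,0,40]
    - [230,46,40,0,0,0,40]
    - [230,46,40,0,0,0,40]
    - [230,46,40,0,0,0,40]

```text
clock: 11.05
tcp_pos: [0.5012, 0.2266, 0.1184]
orientation: [-2.11, -2.323, 0.006]
contact_force: [0.1, -0.2, 0.0]
grip_width: 0.055
gripper_force: 32.8
```

Run:
```python
from h import *
f=avg("scene",2);o=r.get_obs();print(o["tcp_pos"],o["orientation"])
z=o["tcp_pos"][2]-.011+.029
print("shal",rect(f,z,.507,.244,.09,.008),z)
print("deep",rect(f,.054,.507,.244,.09,.006))
p=proj(f,[[.502,.24,.07]])[0].astype(int);print(p)
crop(f,"pics/s5.png",p[0]-40,p[1]-30,p[0]+40,p[1]+30,10)
go(.5024,.2404,.066,np.radians(5.5))
```

```text
[0.50276549 0.22690728 0.12009514] [-2.11307225e+00 -2.32262440e+00 -1.74842564e-04]
shal [508.7 230.4 109.8  81.4  94.1 135.1 509.9 221.4  88.5] 0.13809513537720666
deep [508.5 244.8 111.8  56.4  95.8  51.3 516.3 237.8  92.1]
[339 196]
at [0.5028 0.2269 0.1201] shift [13.4  1.  54.1] turn [-0.001  -0.0012 -0.0016] q [-0.03  0.49 -0.64  1.92  0.38  0.86 -0.78]h.py:38: RuntimeWarning: All-NaN slice encountered
  f["depth"]=np.nan_to_num(np.nanmedian(d,0));f["image"]=np.mean([g["image"] for g in fs],0).astype(np.uint8)
```

View pics/s5.png

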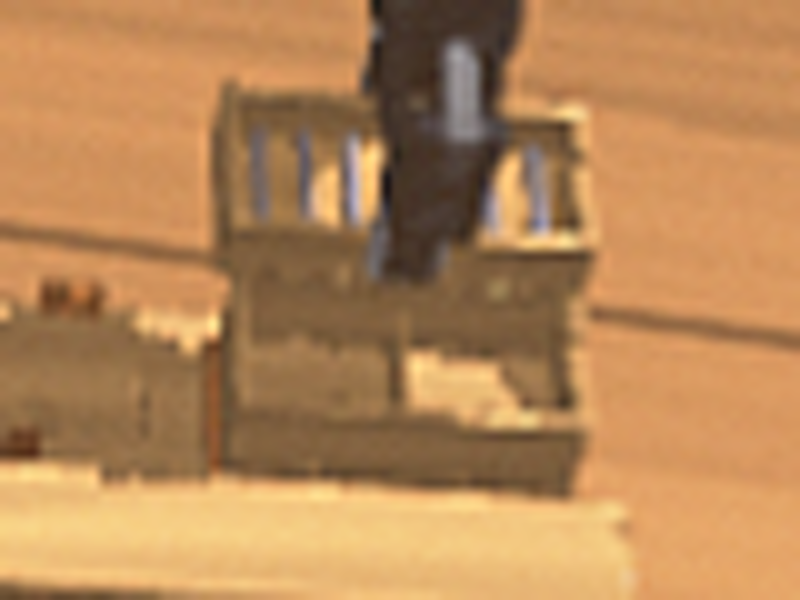

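The shallow tray's front rim edge runs from crop (230,235) to (597,243), and the deep tray's from (225,412) to (583,432). I'll compare their lengthways positions.

Run:
```python
from h import *
f=load("scene")
def P(q,z): return plane(f,np.array(q)/10-.5+[299,166],z)[:,:2]*1000
A=P([[230,235],[597,243],[585,108],[225,88]],.138);B=P([[225,412],[583,432]],.054)
ux=np.array([-.0958,.9954])
print(A.round(1),A.mean(0),(A@ux).round(1));print(B.round(1),(B@ux).round(1))
t=np.array([502.4,240.4])@ux;print(t,np.array([502.8,226.9])@ux)
```

```text
[[539.9 179.1]
 [523.2 286.6]
 [470.1 281.7]
 [482.1 173.5]] [503.82819323 230.23597225] [126.6 235.2 235.4 126.5]
[[538.5 188.6]
 [526.4 298.3]] [136.2 246.5]
191.16424 177.68802
```

```bash
python3 -c "
from h import *
go(.5027,.2373,.067,np.radians(5.5))"
```

```text
at [0.5028 0.2269 0.1201] shift [10.3  1.  53.1] turn [-0.001  -0.0012 -0.0016] q [-0.03  0.49 -0.64  1.92  0.38  0.86 -0.78]
```

Call:
step_arm:
  moves:
    - [10.3,1,30,0,0,0,40]
    - [10.3,1,47,0,0,0,40]
    - [10.3,1,53,0,0,0,40]
    - [10.3,1,53,0,0,0,40]
    - [10.3,1,57,0,0,0,40]
    - [10.3,1,60,0,0,0,40]
    - [10.3,1,62,0,0,0,40]
    - [10.3,1,62,0,0,0,40]

```text
clock: 11.95
tcp_pos: [0.5031, 0.2383, 0.0599]
orientation: [2.113, 2.325, 0.002]
contact_force: [-5.0, -4.1, 16.0]
grip_width: 0.0551
gripper_force: 34.8
```

Call:
step_arm:
  moves:
    - [0,0,-1,0,0,0,40]
    - [0,0,-1,0,0,0,85]
    - [0,0,-1,0,0,0,85]
    - [0,0,-1,0,0,0,85]
    - [0,0,-30,0,0,0,85]
    - [0,0,-75,0,0,0,85]
    - [0,0,-110,0,0,0,85]
    - [0,0,-110,0,0,0,85]

```text
clock: 12.75
tcp_pos: [0.505, 0.2403, 0.1725]
orientation: [2.112, 2.325, 0.013]
contact_force: [0.6, 1.2, -0.4]
grip_width: 0.0853
gripper_force: 0.0
```

```bash
python3 -c "
from h import *
go(.45,-.1,.17,np.radians(50))"
```

```text
at [0.505  0.2403 0.1725] shift [-3.334e+02 -8.740e+01  3.000e-01] turn [ 0.0085 -0.0019 -0.7767] q [-0.02  0.43 -0.68  1.86  0.33  0.95 -0.75]
```

Call:
step_arm:
  moves:
    - [-340,-110,0,0.008,0,-0.78,85]
    - [-340,-110,0,0.008,0,-0.78,85]
    - [-340,-110,0,0.008,0,-0.78,85]
    - [-340,-110,0,0.008,0,-0.78,85]
    - [-340,-110,0,0.008,0,-0.78,85]
    - [-340,-110,0,0.008,0,-0.78,85]
    - [-340,-110,0,0.008,0,-0.78,85]
    - [-340,-110,0,0.008,0,-0.78,85]

```text
clock: 13.55
tcp_pos: [0.4235, -0.1149, 0.1663]
orientation: [-1.073, -2.943, 0.01]
contact_force: [0.4, -0.1, 0.4]
grip_width: 0.0852
gripper_force: 0.0
```

```bash
cat >> h.py <<'E'
def handle(f,cx,cy,z,rad=.04):
    """reddish lid handle: mean pixel on plane z"""
    u,v=np.meshgrid(np.arange(512),np.arange(384));P=plane(f,np.c_[u.ravel(),v.ravel()],z).reshape(384,512,3)
    near=np.hypot(P[...,0]-cx,P[...,1]-cy)<rad
    im=f["image"].astype(float);q=im[...,0]/(im[...,2]+1)
    m=near&(q>np.median(q[near])*1.25)
    p=P[m][:,:2]*1000;rc=cv2.minAreaRect(p.astype(np.float32));return m.sum(),p.mean(0).round(1),np.round(rc[0],1),np.round(rc[1],1),round(rc[2],1)
E
python3 - <<'E'
from h import *
for n in("top","scene"):
    f=avg(n,3);print(n,"shal",rect(f,.078,.503,.242,.09,.007))
    c=cloud(f);im=f["image"].astype(float)
    for i,m,P,zt,C in blobs(f,.004,.05,(.3,.85,-.37,0.0),60):
        (cx,cy),(w,h),a=cv2.minAreaRect(C[:,:2].astype(np.float32)*1000);print("c",round(cx,1),round(cy,1),"wh",round(w,1),round(h,1),"a",round(a,1),"zt",round(zt,4))
    print(handle(f,.466,-.27,.033))
go(.4656,-.270,.12,np.radians(50.3))
E
```

```text
top shal [504.  238.6 112.4  53.3  95.9  77.7 504.  239.   95.7]
c 759.9 -27.3 wh 49.8 72.8 a 89.7 zt 0.0294
c 638.1 -166.2 wh 42.7 163.0 a 14.8 zt 0.0094
c 548.0 -186.8 wh 31.4 31.4 a 89.6 zt 0.0425
c 542.9 -274.6 wh 31.8 34.8 a 44.1 zt 0.0428
c 466.1 -269.4 wh 56.4 112.8 a 51.9 zt 0.0137
c 321.2 -335.2 wh 66.8 38.1 a 89.1 zt 0.0264
(np.int64(20), array([ 462.2, -266.5]), array([ 462.7, -266.7]), array([ 7.4, 32.2]), 44.0)
scene shal [508.3 242.2 112.2  62.5  96.1  75.7 507.4 241.2  96.6]
c 332.6 -329.6 wh 54.1 68.5 a 10.4 zt 0.0264
c 498.4 -266.9 wh 83.6 157.1 a 67.9 zt 0.0293
c 581.3 -348.2 wh 50.3 26.5 a 27.8 zt 0.0416
c 568.4 -178.7 wh 57.3 31.1 a 13.3 zt 0.0412
c 644.3 -162.9 wh 41.3 159.5 a 14.9 zt 0.0083
c 767.8 -25.0 wh 78.6 50.3 a 0.4 zt 0.03
(np.int64(21), array([ 467.5, -262.9]), array([ 469.3, -261.9]), array([20.7, 33.3]), 45.6)
at [ 0.4258 -0.1095  0.1671] shift [-133.4  -97.8   47. ] turn [-0.0063 -0.0053  0.0001] q [ 0.81  0.27 -0.8   2.11  0.25  0.86  0.75]
```

Call:
step_arm:
  moves:
    - [-133,-98,20,-0.006,-0.005,0,60]
    - [-133,-98,20,-0.006,-0.005,0,60]
    - [-133,-98,20,-0.006,-0.005,0,60]
    - [-133,-98,20,-0.006,-0.005,0,60]
    - [-133,-98,60,-0.006,-0.005,0,60]
    - [-133,-98,90,-0.006,-0.005,0,60]
    - [-133,-98,90,-0.006,-0.005,0,60]
    - [-133,-98,90,-0.006,-0.005,0,60]

```text
clock: 14.65
tcp_pos: [0.465, -0.2697, 0.0776]
orientation: [-1.065, -2.955, -0.0]
contact_force: [0.2, -0.5, 0.7]
grip_width: 0.0601
gripper_force: 0.0
```

```bash
python3 -c "
from h import *
go(.465,-.2695,.015,np.radians(50.8))"
```

```text
at [ 0.465  -0.2697  0.0776] shift [ 0.1  0.1 62.6] turn [-0.     -0.0009 -0.0079] q [ 0.9   0.53 -0.63  1.98  0.44  0.77  0.9 ]
```

Call:
step_arm:
  moves:
    - [0,0,40,0,0,-0.008,60]
    - [0,0,62.6,0,0,-0.008,60]
    - [0,0,62.6,0,0,-0.008,30]
    - [0,0,62.6,0,0,-0.008,0]
    - [0,0,62.6,0,0,-0.008,0]
    - [0,0,62.6,0,0,-0.008,0]
    - [0,0,62.6,0,0,-0.008,0]
    - [0,0,62.6,0,0,-0.008,0]

```text
clock: 15.45
tcp_pos: [0.4661, -0.2719, 0.017]
orientation: [1.056, 2.955, -0.002]
contact_force: [-0.9, 0.6, 8.0]
grip_width: 0.0136
gripper_force: 30.5
```

Call:
step_arm:
  moves:
    - [0,0,0,0,0,0,0]
    - [0,0,0,0,0,0,0]
    - [0,0,-40,0,0,0,0]
    - [0,0,-80,0,0,0,0]
    - [0,0,-120,0,0,0,0]
    - [0,0,-150,0,0,0,0]
    - [0,0,-150,0,0,0,0]

```text
clock: 16.15
tcp_pos: [0.4672, -0.2724, 0.1701]
orientation: [1.055, 2.95, -0.005]
contact_force: [1.0, 0.6, -1.1]
grip_width: 0.0136
gripper_force: 29.7
```

```bash
python3 -c "
from h import *
go(.503,.238,.16,np.radians(5.5))"
```

```text
at [ 0.4672 -0.2724  0.1701] shift [296.1 417.3   7.4] turn [0.0039 0.0088 0.7878] q [ 0.98  0.41 -0.7   1.91  0.33  0.93  1.  ]
```

Call:
step_arm:
  moves:
    - [296,417,0,0,0,-1.18,0]
    - [296,417,0,0,0,-1.18,0]
    - [296,417,0,0,0,-1.18,0]
    - [296,417,0,0,0,-1.18,0]
    - [296,417,0,0,0,-1.18,0]
    - [296,417,0,0,0,-1.18,0]
    - [296,417,0,0,0,-1.18,0]
    - [296,417,0,0,0,-1.18,0]

```text
clock: 16.95
tcp_pos: [0.4917, 0.129, 0.1643]
orientation: [0.775, -3.044, 0.002]
contact_force: [0.9, -0.8, -1.9]
grip_width: 0.013
gripper_force: 29.7
```

```bash
python3 -c "
from h import *
go(.503,.238,.16,np.radians(5.5))"
```

```text
at [0.4917 0.129  0.1643] shift [-62.1  90.3   4.1] turn [-5.0000e-04 -1.5000e-03 -1.1683e+00] q [ 0.45  0.49 -1.05  1.96  0.51  0.98  1.23]
```

Call:
step_arm:
  moves:
    - [-62,88,0,0,0,-1.165,0]
    - [-62,88,0,0,0,-1.165,0]
    - [-62,88,0,0,0,-1.165,0]
    - [-62,88,0,0,0,-1.165,0]
    - [-62,88,0,0,0,-1.165,0]
    - [-62,88,0,0,0,-1.165,0]
    - [-62,88,0,0,0,-1.165,0]
    - [-62,88,0,0,0,-1.165,0]

```text
clock: 17.75
tcp_pos: [0.5047, 0.2341, 0.1638]
orientation: [2.321, -2.115, 0.0]
contact_force: [-0.1, 0.2, -1.1]
grip_width: 0.0132
gripper_force: 29.7
```

Call:
step_arm:
  moves:
    - [0,0,5,0,0,0,0]
    - [0,0,10,0,0,0,0]
    - [0,0,15,0,0,0,0]
    - [0,0,15,0,0,0,0]

```text
clock: 18.15
tcp_pos: [0.5046, 0.234, 0.1483]
orientation: [2.313, -2.122, 0.0]
contact_force: [-0.6, -0.7, -2.9]
grip_width: 0.0137
gripper_force: 29.7
```

Run:
```python
from h import *
f=avg("scene",2);f=load("scene");o=r.get_obs();print(o["tcp_pos"],o["joints"].round(2))
p=proj(f,[[.502,.24,.10]])[0].astype(int);print(p)
crop(f,"pics/s6.png",p[0]-40,p[1]-30,p[0]+40,p[1]+30,10)
go(.503,.238,.11,np.radians(5.5))
```

```text
[0.50493903 0.23447866 0.1492127 ] [ 0.33  0.72 -1.24  1.86  0.76  1.14  2.04]
[340 190]
at [0.5049 0.2345 0.1492] shift [-3.7  1.6 39.2] turn [ 0.0006 -0.001  -0.0092] q [ 0.33  0.72 -1.24  1.86  0.76  1.14  2.04]h.py:38: RuntimeWarning: All-NaN slice encountered
  f["depth"]=np.nan_to_num(np.nanmedian(d,0));f["image"]=np.mean([g["image"] for g in fs],0).astype(np.uint8)
```

View pics/s6.png

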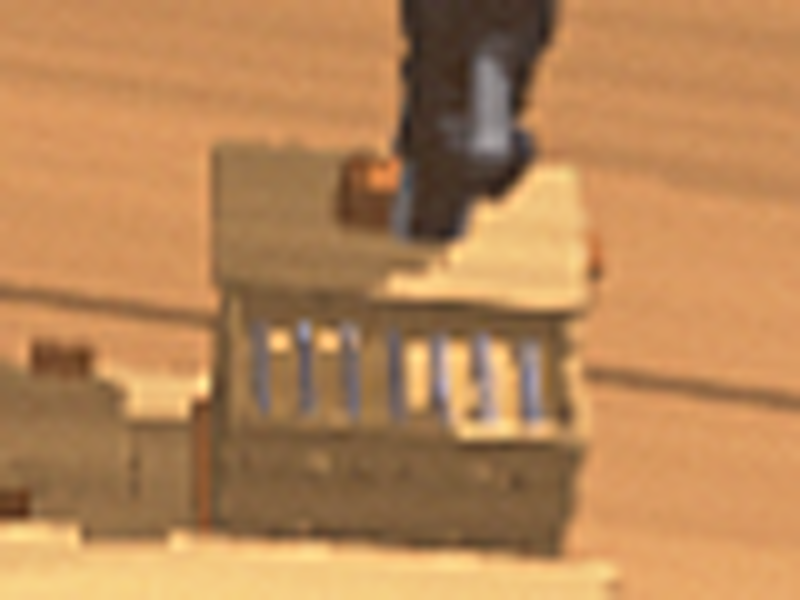

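The lid's top plate has corners at about crop (210,143), (578,163), (592,307) and (213,285), with the tongue on the right at (597,255). The shallow tray's front rim runs from (217,425) to (582,440).

Run:
```python
from h import *
f=load("scene")
def P(q,z): return plane(f,np.array(q)/10-.5+[300,160],z)[:,:2]*1000
A=P([[213,285],[592,307],[578,163],[210,143]],.144);B=P([[217,425],[582,440]],.078)
ux=np.array([-.0958,.9954]);vx=np.array([.9954,.0958])
print(A.mean(0),(A@ux).round(1),(A@vx).round(1),(A@ux).mean());print((B@ux).round(1),(B@ux).mean(),(B@vx).round(1)-28)
print("tcp",np.array([504.9,234.5])@ux,np.array([504.9,234.5])@vx,"shal",np.array([503.1,238.3])@vx)
```

```text
[507.70290147 229.14254936] [123.7 235.1 235.  124.1] [556.1 554.8 498.3 500.1] 179.4505556743136
[133.6 244.8] 189.18658578547928 [527.  523.4]
tcp 185.05187999999998 525.04256 shal 523.61488
```

```bash
python3 -c "
from h import *
go(.5026,.2435,.096,np.radians(5.5))"
```

```text
at [0.5049 0.2345 0.1492] shift [-9.2  1.5 53.2] turn [ 0.0006 -0.001  -0.0092] q [ 0.33  0.72 -1.24  1.86  0.76  1.14  2.04]
```

Call:
step_arm:
  moves:
    - [-9.2,1.5,30,0,0,-0.009,0]
    - [-9.2,1.5,47,0,0,-0.009,0]
    - [-9.2,1.5,53,0,0,-0.009,0]
    - [-9.2,1.5,53,0,0,-0.009,0]
    - [-9.2,1.5,57,0,0,-0.009,0]
    - [-9.2,1.5,60,0,0,-0.009,0]
    - [-9.2,1.5,62,0,0,-0.009,0]
    - [-9.2,1.5,62,0,0,-0.009,0]

```text
clock: 19.05
tcp_pos: [0.5034, 0.2437, 0.0898]
orientation: [-2.325, 2.113, -0.004]
contact_force: [-4.4, -5.7, 17.6]
grip_width: 0.0129
gripper_force: 32.3
```

Call:
step_arm:
  moves:
    - [0,0,-1,0,0,0,0]
    - [0,0,-1,0,0,0,60]
    - [0,0,-1,0,0,0,60]
    - [0,0,-1,0,0,0,60]
    - [0,0,-30,0,0,0,60]
    - [0,0,-70,0,0,0,60]
    - [0,0,-100,0,0,0.15,60]
    - [0,0,-100,0,0,0.3,60]

```text
clock: 19.85
tcp_pos: [0.5042, 0.2457, 0.1913]
orientation: [-1.974, 2.437, -0.0]
contact_force: [0.3, -0.0, -0.6]
grip_width: 0.0602
gripper_force: 0.0
```

```bash
python3 -c "
from h import *
go(.6,-.1,.19,np.radians(100))"
```

```text
at [0.5042 0.2457 0.1913] shift [ 318.3 -165.6    0.6] turn [-7.0000e-04  6.0000e-03  1.1869e+00] q [ 0.32  0.64 -1.22  1.82  0.66  1.16  1.81]
```

Call:
step_arm:
  moves:
    - [318,-165,0,0,0,1.19,60]
    - [318,-165,0,0,0,1.19,60]
    - [318,-165,0,0,0,1.19,60]
    - [318,-165,0,0,0,1.19,60]
    - [318,-165,0,0,0,1.19,60]
    - [318,-165,0,0,0,1.19,60]
    - [318,-165,0,0,0,1.19,60]
    - [318,-165,0,0,0,1.19,60]

```text
clock: 20.65
tcp_pos: [0.6008, -0.1099, 0.1864]
orientation: [0.252, -3.13, 0.006]
contact_force: [-0.2, -0.8, -0.8]
grip_width: 0.0599
gripper_force: 0.0
```

Run:
```python
from h import *
for n in("top","scene"):
    f=avg(n,3);print(n,"lid",rect(f,.084,.504,.242,.09,.006),"handle",handle(f,.504,.24,.106))
    for i,m,P,zt,C in blobs(f,.004,.05,(.5,.7,-.37,0.0),60):
        (cx,cy),(w,h),a=cv2.minAreaRect(C[:,:2].astype(np.float32)*1000);print("c",round(cx,1),round(cy,1),"wh",round(w,1),round(h,1),"a",round(a,1),"zt",round(zt,4))
go(.6387,-.1672,.12,np.radians(14.8))
```

```text
top lid [501.3 246.2 115.6  53.   95.6  84.  501.3 246.4  95.6] handle (np.int64(29), array([500.6, 245.3]), array([500.3, 245.5]), array([ 9.4, 33.9]), 7.6)
scene lid [504.3 249.8 115.   60.1  97.   83.3 504.5 249.   95.6] handle (np.int64(36), array([503.7, 249.7]), array([505.1, 247.2]), array([17.1, 43.4]), 27.5)
c 566.3 -266.7 wh 58.5 37.3 a 23.2 zt 0.0407
c 580.6 -348.9 wh 49.4 26.3 a 25.1 zt 0.0404
c 569.0 -178.5 wh 57.2 31.1 a 13.3 zt 0.0419
c 644.9 -162.7 wh 42.2 159.5 a 14.9 zt 0.0086
at [ 0.5997 -0.0988  0.1877] shift [-25.9 -74.3  67.6] turn [-1.0000e-04 -5.0000e-04  1.4958e+00] q [ 0.73  0.58 -0.93  1.72  0.51  1.11  1.39]
```

Run:
```python
from h import *
ux=np.array([-.0958,.9954]);vx=np.array([.9954,.0958])
for n,c0 in(("top",(.502,.243)),("scene",(.505,.246))):
    f=load(n);c=cloud(f).reshape(-1,3);d=c[:,:2]-c0;a=d@ux;b=d@vx
    for h,lab in((.084,"lid"),):
        m=(abs(a)<.05)&(abs(b)<.024)&(abs(c[:,2]-h)<.009)&((abs(a)>.025)|(abs(b)>.012))
        X=np.c_[a[m],b[m],np.ones(m.sum())];k=np.linalg.lstsq(X,c[m,2],rcond=None)[0];print(n,lab,m.sum(),k.round(4),(c[m,2]-X@k).std().round(4))
```

```text
top lid 313 [ 0.0064 -0.0103  0.0838] 0.0017
scene lid 263 [ 0.0048 -0.0279  0.0832] 0.0022
```

Call:
step_arm:
  moves:
    - [-26,-74,10,0,0,1.495,60]
    - [-26,-74,10,0,0,1.495,60]
    - [-26,-74,10,0,0,1.495,60]
    - [-26,-74,10,0,0,1.495,60]
    - [-26,-74,10,0,0,1.495,60]
    - [-26,-74,10,0,0,1.495,60]
    - [-26,-74,10,0,0,1.495,60]
    - [-26,-74,10,0,0,1.495,60]

```text
clock: 21.75
tcp_pos: [0.6386, -0.1672, 0.1775]
orientation: [-1.539, -2.738, 0.0]
contact_force: [0.2, -0.5, 0.9]
grip_width: 0.0601
gripper_force: 0.0
```

```bash
python3 -c "
from h import *
go(.6387,-.1672,.06,np.radians(14.8))"
```

```text
at [ 0.6386 -0.1672  0.1775] shift [-1.000e-01  1.000e-01  1.175e+02] turn [-0.0005 -0.0005  0.2887] q [ 0.59  0.58 -0.62  1.61  0.37  1.07  0.42]
```

The lid plate is level at 84 mm, so the stack is home. Now the comb.

Call:
step_arm:
  moves:
    - [0,0,50,0,0,0.15,60]
    - [0,0,100,0,0,0.289,60]
    - [0,0,150,0,0,0.289,60]
    - [0,0,165,0,0,0.289,60]
    - [0,0,170,0,0,0.289,60]
    - [0,0,173,0,0,0.289,60]
    - [0,0,175,0,0,0.289,60]
    - [0,0,175,0,0,0.289,60]

```text
clock: 22.55
tcp_pos: [0.64, -0.1698, 0.0045]
orientation: [1.914, 2.488, 0.001]
contact_force: [-0.4, 0.0, 0.6]
grip_width: 0.0598
gripper_force: 0.0
```

Call:
step_arm:
  moves:
    - [0,0,2,0,0,0,60]
    - [0,0,3,0,0,0,60]
    - [0,0,3,0,0,0,50]
    - [0,0,3,0,0,0,44]
    - [0,0,3,0,0,0,30]
    - [0,0,3,0,0,0,30]
    - [0,0,3,0,0,0,30]
    - [0,0,3,0,0,0,30]
  grip_force: 20

```text
clock: 23.35
tcp_pos: [0.6388, -0.1696, -0.0002]
orientation: [1.916, 2.489, -0.001]
contact_force: [0.1, -0.1, 3.1]
grip_width: 0.0394
gripper_force: 20.8
```

Call:
step_arm:
  moves:
    - [0,0,0,0,0,0,30]
    - [0,0,-30,0,0,0,30]
    - [0,0,-70,0,0,0,30]
    - [0,0,-110,0,0,0,30]
    - [0,0,-150,0,0,0,30]
    - [0,0,-150,0,0,0,30]
    - [0,0,-150,0,0,0,30]

```text
clock: 24.05
tcp_pos: [0.6389, -0.1697, 0.1502]
orientation: [1.915, 2.488, -0.001]
contact_force: [-1.0, -0.4, -1.9]
grip_width: 0.0397
gripper_force: 20.5
```

```bash
cat >> h.py <<'E'
TH=np.radians(5.4);CO=np.array([.5455,.152,0]);CX=np.array([np.cos(TH),np.sin(TH),0]);CY=np.array([-np.sin(TH),np.cos(TH),0])
def rest(x,y,h):
    u=np.cos(.4)*CX+np.array([0,0,np.sin(.4)]);n=-np.sin(.4)*CX+np.array([0,0,np.cos(.4)])
    return CO-.036*CX-.066*CY+[0,0,.036]+x*u+y*CY+h*n
def ledge(x,y,z): return CO+x*CX+y*CY+[0,0,z]
E
python3 -c "
from h import *
p=rest(-.006,-.003,.09);print(p);go(*p,TH,-.4*CY)"
```

```text
[0.4757593  0.07609997 0.11655898]
at [ 0.6389 -0.1697  0.1502] shift [279.4 -94.8  33.1] turn [-0.3984 -0.0315  0.1627] q [ 0.55  0.59 -0.55  1.64  0.35  1.01  0.15]
```

Call:
step_arm:
  moves:
    - [280,-95,0,0,0,0.163,30]
    - [280,-95,0,0,0,0.163,30]
    - [280,-95,0,0,0,0.163,30]
    - [280,-95,10,-0.2,-0.016,0.163,30]
    - [280,-95,20,-0.398,-0.0315,0.163,30]
    - [280,-95,33,-0.398,-0.0315,0.163,30]
    - [280,-95,33,-0.398,-0.0315,0.163,30]
    - [280,-95,33,-0.398,-0.0315,0.163,30]

```text
clock: 24.85
tcp_pos: [0.4706, 0.0781, 0.1138]
orientation: [1.912, 2.11, 0.422]
contact_force: [0.2, 0.1, 0.9]
grip_width: 0.0397
gripper_force: 20.6
```

Run:
```python
from h import *
f=avg("scene",2);o=r.get_obs();print(o["grip_width"])
p=rest(-.006,-.003,.025);go(*p,TH,-.4*CY)
q=proj(f,[rest(0,0,.04)])[0].astype(int);crop(f,"pics/s7.png",q[0]-50,q[1]-38,q[0]+50,q[1]+38,8)
```

```text
0.03900775286300203
at [0.4718 0.0774 0.1142] shift [-1.7  4.8 64.3] turn [-0.0067 -0.0012  0.0036] q [-0.02  0.21 -0.38  2.38  0.79  0.25 -1.02]h.py:38: RuntimeWarning: All-NaN slice encountered
  f["depth"]=np.nan_to_num(np.nanmedian(d,0));f["image"]=np.mean([g["image"] for g in fs],0).astype(np.uint8)
```

View pics/s7.png

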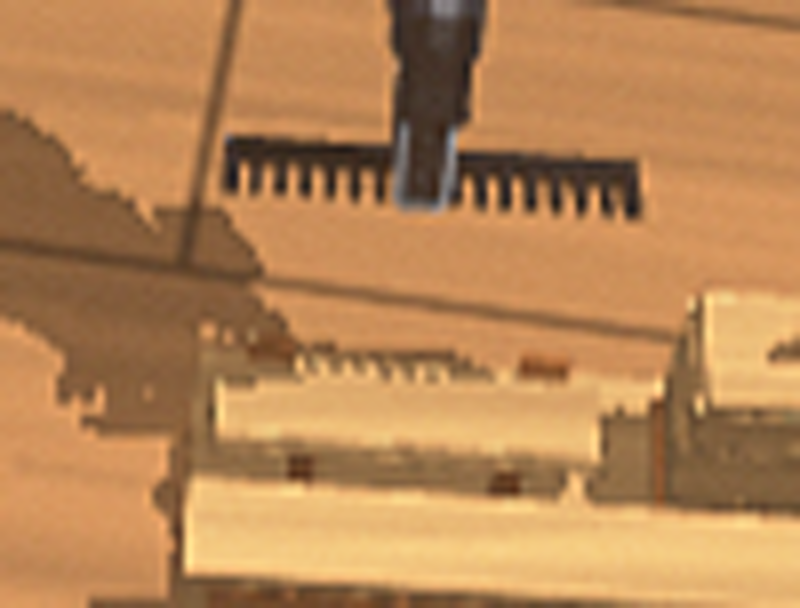

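The comb is held level along the rest at crop (225–640,140–215), tilted with the slope, and both rest stops show at (270,348) and (543,367). Lowering it now.

Call:
step_arm:
  moves:
    - [-1.7,4.8,30,-0.006,0,0.003,30]
    - [-1.7,4.8,50,-0.006,0,0.003,30]
    - [-1.7,4.8,64,-0.006,0,0.003,30]
    - [-1.7,4.8,64,-0.006,0,0.003,30]
    - [-1.7,4.8,64,-0.006,0,0.003,30]

```text
clock: 25.45
tcp_pos: [0.5042, 0.077, 0.0588]
orientation: [1.917, 2.096, 0.429]
contact_force: [-0.8, 1.0, -0.5]
grip_width: 0.0396
gripper_force: 20.6
```

```bash
python3 -c "
from h import *
p=rest(-.006,-.003,.003);go(*p,TH,-.4*CY)"
```

```text
at [0.5042 0.077  0.0588] shift [ 1.8 -3.7 22.7] turn [ 0.0024  0.0004 -0.0048] q [-0.13  0.37 -0.24  2.36  1.44  0.18 -1.65]
```

```bash
python3 -c "
from h import *
p=rest(-.005,-.003,.008);go(*p,TH,-.3*CY)
p=rest(-.005,-.003,.0035);go(*p,TH,-.3*CY)"
```

```text
at [0.5042 0.077  0.0588] shift [ 1.8 -2.7 17.7] turn [ 0.1024  0.0002 -0.0048] q [-0.13  0.37 -0.24  2.36  1.44  0.18 -1.65]
at [0.5042 0.077  0.0588] shift [ 1.8 -2.7 22.2] turn [ 0.1024  0.0002 -0.0048] q [-0.13  0.37 -0.24  2.36  1.44  0.18 -1.65]
```

Call:
step_arm:
  moves:
    - [0,0,0,0.05,0,0,30]
    - [0,0,0,0.1,0,0,30]
    - [0,0,0,0.1,0,0,30]

```text
clock: 25.75
tcp_pos: [0.5039, 0.078, 0.0601]
orientation: [1.97, 2.158, 0.331]
contact_force: [-0.2, 0.3, -1.6]
grip_width: 0.0395
gripper_force: 20.6
```

```bash
python3 -c "
from h import *
p=rest(-.005,-.003,.008);go(*p,TH,-.3*CY)"
```

```text
at [0.5039 0.078  0.0601] shift [ 0.8 -1.1 19.3] turn [ 0.0022 -0.0016 -0.0033] q [ 0.03  0.39 -0.4   2.28  0.84  0.29 -1.02]
```

Call:
step_arm:
  moves:
    - [0.8,-1.1,8,0,0,0,30]
    - [0.8,-1.1,15,0,0,0,30]
    - [0.8,-1.1,19,0,0,0,30]
    - [0.8,-1.1,19,0,0,0,30]

```text
clock: 26.15
tcp_pos: [0.5088, 0.0788, 0.041]
orientation: [1.969, 2.156, 0.332]
contact_force: [-0.7, 0.3, 0.0]
grip_width: 0.0394
gripper_force: 20.6
```

Call:
step_arm:
  moves:
    - [0,0,2,0,0,0,30]
    - [0,0,4,0,0,0,30]
    - [0,0,4,0,0,0,30]

```text
clock: 26.45
tcp_pos: [0.5101, 0.0794, 0.037]
orientation: [1.968, 2.156, 0.332]
contact_force: [-0.9, -0.3, -0.2]
grip_width: 0.0392
gripper_force: 20.6
```

```bash
python3 -c "
from h import *
p=rest(-.005,-.003,.0035);go(*p,TH,-.3*CY);P=r.get_obs()['tcp_pos']-rest(0,0,0);print(P@CX*np.cos(.4)+P[2]*np.sin(.4),P@CY,-P@CX*np.sin(.4)+P[2]*np.cos(.4))"
```

```text
at [0.5101 0.0794 0.037 ] shift [-0.   0.2 -0.2] turn [ 0.0043 -0.001  -0.003 ] q [-0.05  0.44 -0.31  2.28  0.97  0.24 -1.15]
-0.005195575174227987 -0.002975808647512737 0.0033240300395237345
```

Call:
step_arm:
  moves:
    - [0,0,1,0,0,0,30]
    - [0,0,2,0,0,0,30]
    - [0,0,2,0,0,0,30]

```text
clock: 26.75
tcp_pos: [0.5107, 0.0794, 0.035]
orientation: [1.968, 2.156, 0.332]
contact_force: [-0.3, 0.1, -0.6]
grip_width: 0.0393
gripper_force: 20.6
```

Call:
step_arm:
  moves:
    - [0,0,1,0,0,0,30]
    - [0,0,2,0,0,0,30]
    - [0,0,2,0,0,0,30]

```text
clock: 27.05
tcp_pos: [0.5111, 0.0794, 0.034]
orientation: [1.967, 2.156, 0.333]
contact_force: [-8.1, -0.6, 14.8]
grip_width: 0.039
gripper_force: 29.8
```

Call:
step_arm:
  moves:
    - [0,0,-0.5,0,0,0,42]
    - [0,0,-0.5,0,0,0,48]
    - [0,0,-0.5,0,0,0,54]
    - [0,0,-0.5,0,0,0,54]
    - [0,0,-20,0,0,0,54]
    - [0,0,-50,0.1,0,0,54]
    - [0,0,-60,0.2,0,0,54]
    - [0,0,-60,0.3,0,0,54]

```text
clock: 27.85
tcp_pos: [0.4943, 0.0781, 0.0936]
orientation: [-2.117, -2.319, -0.009]
contact_force: [1.2, -0.2, -0.9]
grip_width: 0.0543
gripper_force: 0.0
```

```bash
python3 -c "
from h import *
go(.545,-.19,.18,np.radians(0))"
```

```text
at [0.4943 0.0781 0.0936] shift [-271.1   26.4  -87.8] turn [ 0.003  -0.0055  0.0907] q [ 0.29  0.47 -0.7   2.05  0.43  0.76 -0.58]
```

Call:
step_arm:
  moves:
    - [0,0,-45,0,0,0.09,70]
    - [0,0,-88,0,0,0.09,70]
    - [-271,26,-88,0,0,0.09,70]
    - [-271,26,-88,0,0,0.09,70]
    - [-271,26,-88,0,0,0.09,70]
    - [-271,26,-88,0,0,0.09,70]
    - [-271,26,-88,0,0,0.09,70]
    - [-271,26,-88,0,0,0.09,70]

```text
clock: 28.65
tcp_pos: [0.5433, -0.1964, 0.1775]
orientation: [2.226, 2.214, 0.004]
contact_force: [-0.8, 0.6, 1.1]
grip_width: 0.0702
gripper_force: 0.0
```

```bash
cat >> h.py <<'E'
def vials(f,box=(.48,.62,-.42,-.1)):
    for i,m,P,zt,C in blobs(f,.05,.09,box,6):
        u=np.argwhere(m)[:,::-1];q=plane(f,u,.066)[:,:2]*1000
        print(" cap",len(P),q.mean(0).round(1),P[:,2].max().round(3))
    for i,m,P,zt,C in blobs(f,.02,.05,box,20):
        (cx,cy),(w,h),a=cv2.minAreaRect(plane(f,np.argwhere(m)[:,::-1],.042)[:,:2].astype(np.float32)*1000);print(" body",round(cx,1),round(cy,1),"wh",round(w,1),round(h,1),"a",round(a,1))
E
python3 - <<'E'
from h import *
for n in("top","scene"):
    f=avg(n,3);print(n);vials(f)
    print("lid",rect(f,.084,.504,.242,.09,.006))
    c=cloud(f).reshape(-1,3);d=c-rest(0,0,0);d-= [.001,0,0] if n=="top" else [.003,.0035,0]
    u=d@CX*np.cos(.4)+d[:,2]*np.sin(.4);v=d@CY;h=-d@CX*np.sin(.4)+d[:,2]*np.cos(.4)
    im=f["image"].reshape(-1,3).sum(1)
    m=(abs(u)<.035)&(abs(v)<.1)&(h>-.005)&(h<.02)&(im<260)
    print("comb",m.sum(),cv2.minAreaRect((np.c_[u,v][m]*1000).astype(np.float32)),np.percentile(h[m],[20,50,80]).round(4))
    X=np.c_[u[m],v[m],np.ones(m.sum())];print(np.linalg.lstsq(X,h[m],rcond=None)[0].round(3))
go(.547,-.1868,.08,0)
E
```

```text
top
 cap 22 [ 551.  -186.2] 0.07
 body 549.8 -186.9 wh 31.3 27.9 a 89.5
lid [501.3 246.2 115.6  53.   95.6  84.  501.3 246.4  95.6]
comb 325 ((-7.188774108886719, -0.983917236328125), (39.09898376464844, 159.9772186279297), 0.42979875206947327) [0.002  0.0064 0.0086]
[-0.029 -0.013  0.005]
scene
 cap 33 [ 554.4 -271.4] 0.067
 cap 29 [ 571.7 -353.5] 0.068
 cap 31 [ 560.8 -182.6] 0.069
 body 558.0 -269.4 wh 42.7 36.8 a 45.1
 body 577.8 -349.5 wh 37.7 26.8 a 35.0
 body 563.6 -181.4 wh 45.0 28.2 a 12.6
lid [505.6 249.8 116.2  61.8  95.8  83.1 504.9 248.1  96.1]
comb 275 ((-10.055057525634766, -0.7062759399414062), (158.11358642578125, 48.996490478515625), 89.19751739501953) [0.0046 0.0065 0.0078]
[-0.008  0.006  0.006]
at [ 0.5436 -0.1882  0.178 ] shift [ 1.1  3.  98. ] turn [ 0.0039 -0.0031  0.0036] q [ 0.72  0.44 -0.63  1.82  0.31  0.98 -0.04]
```

Call:
step_arm:
  moves:
    - [1,5,50,0,0,0,70]
    - [1,5,98,0,0,0,70]
    - [1,5,140,0,0,0,70]
    - [1,5,166,0,0,0,70]
    - [1,5,166,0,0,0,45]
    - [1,5,166,0,0,0,20]
    - [1,5,166,0,0,0,20]
    - [1,5,166,0,0,0,20]
  grip_force: 30

```text
clock: 29.75
tcp_pos: [0.5509, -0.1887, 0.0141]
orientation: [2.217, 2.22, 0.01]
contact_force: [-0.3, 1.2, 3.3]
grip_width: 0.0299
gripper_force: 30.9
```

Call:
step_arm:
  moves:
    - [0,0,0,0,0,0,20]
    - [0,0,0,0,0,0,20]
    - [0,0,-40,0,0,0,20]
    - [0,0,-80,0,0,0,20]
    - [0,0,-120,0,0,0,20]
    - [0,0,-150,0,0,0,20]
    - [0,0,-150,0,0,0,20]
    - [0,0,-150,0,0,0,20]

```text
clock: 30.55
tcp_pos: [0.5489, -0.1894, 0.1631]
orientation: [2.218, 2.22, 0.008]
contact_force: [0.1, -0.1, -1.4]
grip_width: 0.0299
gripper_force: 30.5
```

```bash
python3 -c "
from h import *
p=ledge(.058,.01,.14);print(p);go(*p,TH)"
```

```text
[0.60230151 0.1674139  0.14      ]
at [ 0.5489 -0.1894  0.1631] shift [356.8  53.6  23.8] turn [ 0.0058 -0.0008 -0.0934] q [ 0.71  0.47 -0.63  1.82  0.33  0.95 -0.06]
```

Call:
step_arm:
  moves:
    - [357,53.6,0,0,0,-0.093,20]
    - [357,53.6,0,0,0,-0.093,20]
    - [357,53.6,0,0,0,-0.093,20]
    - [357,53.6,0,0,0,-0.093,20]
    - [357,53.6,0,0,0,-0.093,20]
    - [357,53.6,0,0,0,-0.093,20]
    - [357,53.6,10,0,0,-0.093,20]
    - [357,53.6,20,0,0,-0.093,20]

```text
clock: 31.35
tcp_pos: [0.6006, 0.1761, 0.1426]
orientation: [-2.103, -2.331, -0.012]
contact_force: [-0.3, 0.8, -0.0]
grip_width: 0.0294
gripper_force: 30.5
```

Call:
step_arm:
  moves:
    - [0,0,5,0,0,0,20]
    - [0,0,10,0,0,0,20]
    - [0,0,10,0,0,0,20]

```text
clock: 31.65
tcp_pos: [0.6015, 0.1653, 0.1315]
orientation: [2.117, 2.32, 0.002]
contact_force: [-0.5, 0.4, -1.0]
grip_width: 0.0296
gripper_force: 30.5
```

```bash
python3 -c "
from h import *
p=ledge(.058,.01,.092);print(p);go(*p,TH)"
```

```text
[0.60230151 0.1674139  0.092     ]
at [0.6015 0.1653 0.1315] shift [ 2.   1.  39.5] turn [ 0.0016  0.     -0.0025] q [ 0.11  0.59 -0.67  1.74  0.43  0.97 -0.63]
```

Call:
step_arm:
  moves:
    - [2,1,25,0,0,0,20]
    - [2,1,39,0,0,0,20]
    - [2,1,39,0,0,0,20]
    - [2,1,41,0,0,0,20]
    - [2,1,43,0,0,0,20]
    - [2,1,43,0,0,0,20]

```text
clock: 32.25
tcp_pos: [0.6033, 0.1703, 0.0907]
orientation: [2.113, 2.322, 0.008]
contact_force: [0.4, 0.3, -0.5]
grip_width: 0.0295
gripper_force: 30.5
```

Call:
step_arm:
  moves:
    - [0,0,1.5,0,0,0,20]
    - [0,0,2.5,0,0,0,20]
    - [0,0,2.5,0,0,0,20]

```text
clock: 32.55
tcp_pos: [0.6035, 0.1705, 0.0901]
orientation: [2.112, 2.321, 0.008]
contact_force: [-5.0, -3.4, 14.5]
grip_width: 0.0294
gripper_force: 32.4
```

Call:
step_arm:
  moves:
    - [0,0,-1,0,0,0,20]
    - [0,0,-1,0,0,0,60]
    - [0,0,-1,0,0,0,60]
    - [0,0,-1,0,0,0,60]
    - [0,0,-40,0,0,0,60]
    - [0,0,-85,0,0,0,60]
    - [-100,0,-100,0,0,0,60]
    - [-150,0,-100,0,0,0,60]

```text
clock: 33.35
tcp_pos: [0.6129, 0.0727, 0.186]
orientation: [2.107, 2.326, 0.013]
contact_force: [1.2, -1.4, 0.3]
grip_width: 0.06
gripper_force: 0.0
```

Run:
```python
from h import *
for n in("top","scene"):
    f=avg(n,3);print(n);vials(f)
    for i,m,P,zt,C in blobs(f,.125,.15,(.5,.7,-.05,.35),6): print("placed cap",P.mean(0).round(3),P[:,2].max())
go(.544,-.275,.12,np.radians(44.5))
```

```text
top
 cap 24 [ 562.7 -356.9] 0.068
 cap 23 [ 545.2 -276.4] 0.07
 body 561.1 -354.0 wh 28.0 28.5 a 25.8
 body 545.1 -275.7 wh 31.1 33.1 a 52.4
placed cap [0.602 0.17  0.14 ] 0.1442456195856494
scene
 cap 33 [ 554.6 -271.6] 0.069
 cap 29 [ 571.7 -353.3] 0.069
 body 558.0 -269.3 wh 44.1 36.1 a 50.5
 body 577.3 -349.9 wh 36.4 26.8 a 35.0
placed cap [0.608 0.174 0.137] 0.14470802884146927
at [0.6116 0.0724 0.1834] shift [-339.5 -100.7   62.1] turn [ 0.0048 -0.0014 -0.6812] q [ 0.29  0.52 -0.69  1.72  0.37  1.04 -0.43]
```

Call:
step_arm:
  moves:
    - [-339,-100,0,0.004,0,-0.69,60]
    - [-339,-100,0,0.004,0,-0.69,60]
    - [-339,-100,0,0.004,0,-0.69,60]
    - [-339,-100,0,0.004,0,-0.69,60]
    - [-339,-100,0,0.004,0,-0.69,60]
    - [-339,-100,0,0.004,0,-0.69,60]
    - [-339,-100,0,0.004,0,-0.69,60]
    - [-339,-100,30,0.004,0,-0.69,60]

```text
clock: 34.45
tcp_pos: [0.5452, -0.2839, 0.1547]
orientation: [1.214, 2.89, -0.004]
contact_force: [-0.0, -0.1, -0.8]
grip_width: 0.0601
gripper_force: 0.0
```

Call:
step_arm:
  moves:
    - [0,0,20,0,0,0,60]
    - [0,0,30,0,0,0,60]
    - [0,0,30,0,0,0,60]

```text
clock: 34.75
tcp_pos: [0.5443, -0.2736, 0.1212]
orientation: [-1.199, -2.901, -0.003]
contact_force: [0.3, 0.3, 1.0]
grip_width: 0.0596
gripper_force: 0.0
```

```bash
python3 -c "
from h import *
go(.5445,-.276,.014,np.radians(45))"
```

```text
at [ 0.5443 -0.2736  0.1212] shift [ -2.1  -1.7 107.2] turn [ 0.0008 -0.0028  0.0017] q [ 0.92  0.61 -0.76  1.77  0.5   0.96  0.74]
```

Call:
step_arm:
  moves:
    - [-2,-1.7,45,0,0,0,60]
    - [-2,-1.7,85,0,0,0,60]
    - [-2,-1.7,107,0,0,0,60]
    - [-2,-1.7,107,0,0,0,45]
    - [-2,-1.7,107,0,0,0,20]
    - [-2,-1.7,107,0,0,0,20]
    - [-2,-1.7,107,0,0,0,20]
    - [-2,-1.7,107,0,0,0,20]

```text
clock: 35.55
tcp_pos: [0.5459, -0.2785, 0.0172]
orientation: [1.203, 2.899, 0.001]
contact_force: [-1.1, 0.5, 5.0]
grip_width: 0.0298
gripper_force: 32.9
```

Call:
step_arm:
  moves:
    - [0,0,0,0,0,0,20]
    - [0,0,0,0,0,0,20]
    - [0,0,-40,0,0,0,20]
    - [0,0,-80,0,0,0,20]
    - [0,0,-120,0,0,0,20]
    - [0,0,-150,0,0,0,20]
    - [0,0,-150,0,0,0,20]
    - [0,0,-150,0,0,0,20]

```text
clock: 36.35
tcp_pos: [0.5446, -0.2786, 0.1662]
orientation: [1.204, 2.9, 0.0]
contact_force: [0.0, 0.4, -1.4]
grip_width: 0.0298
gripper_force: 32.3
```

```bash
python3 -c "
from h import *
p=ledge(.058,-.055,.15);print(p);go(*p,TH)"
```

```text
[0.60841855 0.10270237 0.15      ]
at [ 0.5446 -0.2786  0.1662] shift [225.  314.4  16.1] turn [0.0011 0.0011 0.6897] q [ 0.94  0.56 -0.79  1.74  0.45  1.03  0.78]
```

Call:
step_arm:
  moves:
    - [225,314,0,0,0,0.69,20]
    - [225,314,0,0,0,0.69,20]
    - [225,314,0,0,0,0.69,20]
    - [225,314,0,0,0,0.69,20]
    - [225,314,0,0,0,0.69,20]
    - [225,314,0,0,0,0.69,20]
    - [225,314,0,0,0,0.69,20]
    - [225,314,0,0,0,0.69,20]

```text
clock: 37.15
tcp_pos: [0.6067, 0.1064, 0.1642]
orientation: [-2.109, -2.325, 0.001]
contact_force: [0.2, -0.1, 0.6]
grip_width: 0.0297
gripper_force: 32.3
```

Call:
step_arm:
  moves:
    - [0,0,10,0,0,0,20]
    - [0,0,20,0,0,0,20]
    - [0,0,30,0,0,0,20]
    - [0,0,30,0,0,0,20]

```text
clock: 37.55
tcp_pos: [0.6065, 0.1001, 0.133]
orientation: [-2.116, -2.32, 0.006]
contact_force: [-0.5, -0.6, -0.8]
grip_width: 0.0297
gripper_force: 32.3
```

```bash
python3 -c "
from h import *
p=ledge(.058,-.055,.095);print(p);go(*p,TH)"
```

```text
[0.60841855 0.10270237 0.095     ]
at [0.6065 0.1001 0.133 ] shift [ 2.4  2.3 38. ] turn [-0.0041  0.0009 -0.0025] q [ 0.22  0.57 -0.66  1.75  0.42  0.96 -0.52]
```

Call:
step_arm:
  moves:
    - [2.4,2.3,25,-0.004,0,0,20]
    - [2.4,2.3,37,-0.004,0,0,20]
    - [2.4,2.3,38,-0.004,0,0,20]
    - [2.4,2.3,39,-0.004,0,0,20]
    - [2.4,2.3,40,-0.004,0,0,20]
    - [2.4,2.3,41,-0.004,0,0,20]
    - [2.4,2.3,42,-0.004,0,0,20]
    - [2.4,2.3,42,-0.004,0,0,20]

```text
clock: 38.35
tcp_pos: [0.6102, 0.1054, 0.094]
orientation: [2.112, 2.322, 0.006]
contact_force: [0.3, -0.1, -1.0]
grip_width: 0.0295
gripper_force: 32.3
```

Call:
step_arm:
  moves:
    - [0,-1.5,1,0,0,0,20]
    - [0,-1.5,2,0,0,0,20]
    - [0,-1.5,3,0,0,0,20]
    - [0,-1.5,3,0,0,0,20]

```text
clock: 38.75
tcp_pos: [0.6093, 0.1055, 0.0932]
orientation: [2.112, 2.32, 0.007]
contact_force: [-4.2, -2.7, 16.0]
grip_width: 0.0295
gripper_force: 34.2
```

Call:
step_arm:
  moves:
    - [0,0,-1,0,0,0,20]
    - [0,0,-1,0,0,0,60]
    - [0,0,-1,0,0,0,60]
    - [0,0,-1,0,0,0,60]
    - [0,0,-40,0,0,0,60]
    - [0,0,-85,0,0,0,60]
    - [-80,0,-90,0,0,0,60]
    - [-120,0,-90,0,0,0,60]

```text
clock: 39.55
tcp_pos: [0.6187, 0.007, 0.1824]
orientation: [2.106, 2.325, 0.011]
contact_force: [0.8, -0.9, -1.0]
grip_width: 0.0601
gripper_force: 0.0
```

Run:
```python
from h import *
f=avg("top",2);vials(f)
for i,m,P,zt,C in blobs(f,.125,.15,(.5,.7,-.05,.35),6): print("placed cap",P.mean(0).round(3),P[:,2].max())
go(.562,-.356,.13,np.radians(20))
```

```text
cap 25 [ 562.3 -356.8] 0.069
 body 561.1 -354.0 wh 28.0 28.5 a 25.8
placed cap [0.608 0.104 0.141] 0.14471724741138536
placed cap [0.602 0.17  0.14 ] 0.146504153744349
at [ 0.6185 -0.0045  0.1796] shift [-345.4  -85.4   51. ] turn [ 0.0031  0.0055 -0.2668] q [ 0.4   0.52 -0.67  1.72  0.37  1.03 -0.32]h.py:38: RuntimeWarning: All-NaN slice encountered
  f["depth"]=np.nan_to_num(np.nanmedian(d,0));f["image"]=np.mean([g["image"] for g in fs],0).astype(np.uint8)
```

Call:
step_arm:
  moves:
    - [-345,-85,0,0.003,0.004,-0.267,60]
    - [-345,-85,0,0.003,0.004,-0.267,60]
    - [-345,-85,0,0.003,0.004,-0.267,60]
    - [-345,-85,0,0.003,0.004,-0.267,60]
    - [-345,-85,0,0.003,0.004,-0.267,60]
    - [-345,-85,0,0.003,0.004,-0.267,60]
    - [-345,-85,0,0.003,0.004,-0.267,60]
    - [-345,-85,30,0.003,0.004,-0.267,60]

```text
clock: 40.45
tcp_pos: [0.5649, -0.3563, 0.152]
orientation: [1.798, 2.569, 0.0]
contact_force: [0.7, -0.6, -0.4]
grip_width: 0.0596
gripper_force: 0.0
```

Call:
step_arm:
  moves:
    - [0,0,20,0,0,0,60]
    - [0,0,20,0,0,0,60]
    - [0,0,20,0,0,0,60]

```text
clock: 40.75
tcp_pos: [0.5658, -0.3448, 0.1296]
orientation: [-1.784, -2.583, -0.007]
contact_force: [0.2, 0.3, 1.5]
grip_width: 0.0597
gripper_force: 0.0
```

```bash
python3 -c "
from h import *
go(.562,-.3565,.014,np.radians(20))"
```

```text
at [ 0.5658 -0.3448  0.1296] shift [-10.1  -7.9 115.5] turn [ 0.0021 -0.0047  0.013 ] q [ 0.9   0.65 -0.65  1.64  0.44  1.01  0.47]
```

Call:
step_arm:
  moves:
    - [-10,-7.9,45,0.002,-0.004,0.013,60]
    - [-10,-7.9,85,0.002,-0.004,0.013,60]
    - [-10,-7.9,115,0.002,-0.004,0.013,60]
    - [-10,-7.9,115,0.002,-0.004,0.013,60]
    - [-10,-7.9,115,0.002,-0.004,0.013,20]
    - [-10,-7.9,115,0.002,-0.004,0.013,20]
    - [-10,-7.9,115,0.002,-0.004,0.013,20]
    - [-10,-7.9,115,0.002,-0.004,0.013,20]

```text
clock: 41.55
tcp_pos: [0.5641, -0.3577, 0.0176]
orientation: [1.8, 2.569, 0.001]
contact_force: [-0.3, 0.8, 6.8]
grip_width: 0.029
gripper_force: 30.1
```

Call:
step_arm:
  moves:
    - [0,0,0,0,0,0,20]
    - [0,0,0,0,0,0,20]
    - [0,0,-40,0,0,0,20]
    - [0,0,-80,0,0,0,20]
    - [0,0,-120,0,0,0,20]
    - [0,0,-150,0,0,0,20]
    - [0,0,-150,0,0,0,20]
    - [0,0,-150,0,0,0,20]

```text
clock: 42.35
tcp_pos: [0.5621, -0.3575, 0.166]
orientation: [1.802, 2.57, -0.001]
contact_force: [-0.7, 0.6, -1.0]
grip_width: 0.0285
gripper_force: 29.9
```

```bash
python3 -c "
from h import *
p=ledge(.058,-.115,.15);print(p);go(*p,TH)"
```

```text
[0.61406505 0.04296866 0.15      ]
at [ 0.5621 -0.3575  0.166 ] shift [358.8 185.5  15.3] turn [0.0015 0.0024 0.2539] q [ 0.93  0.61 -0.66  1.61  0.42  1.07  0.5 ]
```

Call:
step_arm:
  moves:
    - [359,185,0,0,0,0.254,20]
    - [359,185,0,0,0,0.254,20]
    - [359,185,0,0,0,0.254,20]
    - [359,185,0,0,0,0.254,20]
    - [359,185,0,0,0,0.254,20]
    - [359,185,0,0,0,0.254,20]
    - [359,185,0,0,0,0.254,20]
    - [359,185,0,0,0,0.254,20]

```text
clock: 43.15
tcp_pos: [0.6116, 0.0411, 0.163]
orientation: [-2.114, -2.323, 0.003]
contact_force: [0.8, 0.2, -1.4]
grip_width: 0.0293
gripper_force: 29.9
```

Call:
step_arm:
  moves:
    - [0,0,10,0,0,0,20]
    - [0,0,20,0,0,0,20]
    - [0,0,30,0,0,0,20]
    - [0,0,30,0,0,0,20]

```text
clock: 43.55
tcp_pos: [0.6111, 0.0368, 0.1318]
orientation: [-2.116, -2.319, 0.007]
contact_force: [-0.5, -1.0, -0.4]
grip_width: 0.0287
gripper_force: 30.0
```

```bash
python3 -c "
from h import *
p=ledge(.058,-.115,.095);print(p);go(*p,TH)"
```

```text
[0.61406505 0.04296866 0.095     ]
at [0.6111 0.0368 0.1318] shift [ 5.9  3.7 36.8] turn [-0.0044  0.0013 -0.0028] q [ 0.32  0.57 -0.66  1.76  0.42  0.96 -0.42]
```

Call:
step_arm:
  moves:
    - [4,2,25,-0.004,0,0,20]
    - [4,2,37,-0.004,0,0,20]
    - [4,2,39,-0.004,0,0,20]
    - [4,2,40,-0.004,0,0,20]
    - [4,2,41,-0.004,0,0,20]
    - [4,2,42,-0.004,0,0,20]
    - [4,2,43,-0.004,0,0,20]
    - [4,2,43,-0.004,0,0,20]

```text
clock: 44.35
tcp_pos: [0.6149, 0.0436, 0.0936]
orientation: [2.111, 2.32, 0.005]
contact_force: [-3.8, -1.5, 10.5]
grip_width: 0.0291
gripper_force: 31.2
```

```bash
python3 -c "
from h import *
p=ledge(.058,-.115,.091);print(p, r.get_obs()['contact_force']);go(*p,TH)"
```

```text
[0.61406505 0.04296866 0.091     ] [-3.82537392 -1.46441408 10.5325042 ]
at [0.6149 0.0436 0.0936] shift [-0.5 -0.9  2.6] turn [ 0.0057  0.0014 -0.0002] q [ 0.29  0.62 -0.63  1.78  0.46  0.89 -0.46]
```

Contact on the ledge. Now I'll release, retreat, and check everything.

Call:
step_arm:
  moves:
    - [0,0,-1,0,0,0,20]
    - [0,0,-1,0,0,0,60]
    - [0,0,-1,0,0,0,60]
    - [0,0,-1,0,0,0,60]
    - [0,0,-40,0,0,0,60]
    - [0,0,-85,0,0,0,60]
    - [0,0,-120,0,0,0,60]
    - [0,0,-120,0,0,0,60]

```text
clock: 45.15
tcp_pos: [0.6168, 0.0449, 0.2171]
orientation: [2.108, 2.317, 0.016]
contact_force: [0.8, 0.3, -0.1]
grip_width: 0.06
gripper_force: 0.0
```

Call:
step_arm:
  moves:
    - [-350,-60,0,0,0,0,60]
    - [-350,-60,0,0,0,0,60]
    - [-350,-60,0,0,0,0,60]
    - [-350,-60,0,0,0,0,60]
    - [-350,-60,0,0,0,0,60]
    - [-350,-60,0,0,0,0,60]
    - [-350,-60,0,0,0,0,60]
    - [-350,-60,0,0,0,0,60]

```text
clock: 45.95
tcp_pos: [0.5839, -0.3201, 0.2095]
orientation: [2.125, 2.309, -0.003]
contact_force: [0.0, -0.4, -0.0]
grip_width: 0.0598
gripper_force: 0.0
```

Run:
```python
from h import *
for n in("top","scene"):
    f=avg(n,3);print(n)
    off=np.array([.001,0,0]) if n=="top" else np.array([.003,.0035,0])
    print("lid",rect(f,.084,.504,.242,.09,.006))
    for i,m,P,zt,C in blobs(f,.13,.15,(.5,.7,-.05,.35),4):
        q=plane(f,np.argwhere(m)[:,::-1],.142)[:,:].mean(0)-off-CO;print("cap caddy",q@CX,q@CY,P[:,2].max())
    c=cloud(f).reshape(-1,3);d=c-rest(0,0,0)-off
    u=d@CX*np.cos(.4)+d[:,2]*np.sin(.4);v=d@CY;h=-d@CX*np.sin(.4)+d[:,2]*np.cos(.4)
    m=(abs(u)<.035)&(abs(v)<.1)&(h>-.005)&(h<.02)&(f["image"].reshape(-1,3).sum(1)<260)
    print("comb",cv2.minAreaRect((np.c_[u,v][m]*1000).astype(np.float32)))
f=load("top");crop(f,"pics/t9.png",140,140,270,225,6)
f=load("scene");crop(f,"pics/s9.png",245,175,375,255,6)
```

```text
top
lid [501.3 247.1 116.1  53.   95.6  83.9 501.3 247.5  95.7]
cap caddy 0.05613866139424292 -0.11686496715294331 0.14382063992493244
cap caddy 0.0564898822407167 -0.05352042578106597 0.14500881531073495
cap caddy 0.05703650187726679 0.01311069502326855 0.14380625440691386
comb ((-7.669900894165039, -0.8278350830078125), (39.763397216796875, 160.29539489746094), 0.08424216508865356)
scene
lid [505.3 249.6 115.8  61.6  96.5  83.2 504.8 248.8  95.5]
cap caddy 0.062235975735475894 -0.11685680638211411 0.14336398930051075
cap caddy 0.06242411891788266 -0.05390337232443451 0.14369717367027235
cap caddy 0.06339063288323883 0.012353448135546818 0.14453767200666756
comb ((-9.524070739746094, -1.1407852172851562), (158.8129425048828, 50.422523498535156), 89.15922546386719)
```

View pics/t9.png

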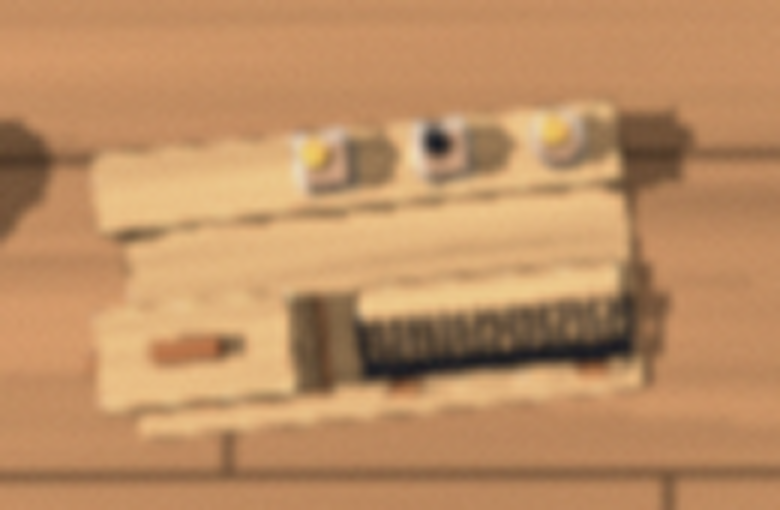

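View pics/s9.png

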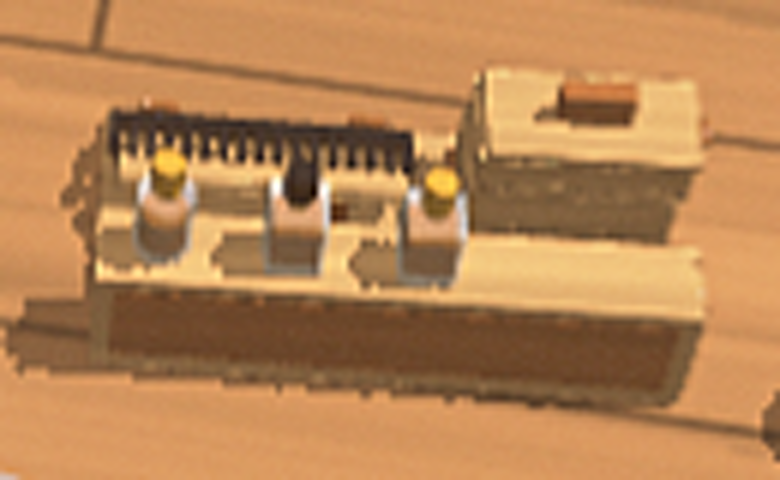

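The final pictures show the stack closed with the lid level and the tongue to +y. The comb is flat above both stops, and all three vials are upright on the ledge. I'm handing in.

```bash
python3 -c "
from bench import r
print(r.hand_in())"
```

```text
the job is handed in; nothing more can be done
None
```

I handed the job in with the trays and lid stacked in the pocket, the comb flat on its rest and all three vials I found standing on the ledge; no pass or fail result came back, and the lid sits near the end of its lengthways play (about 4–5 mm measured, 6.5 mm allowed).

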